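# Release the tested module from the dock and stack both modules on the inclined rack

## Task

The flat driver module in the white test dock has finished its test: press it further into the dock until the latch lets go and it springs out, then draw it free. Stack this module and the one lying on the green mat on the blue inclined rack, in either order, one squarely on top of the other, lids up and lengthwise up the slope, each lying flat with one short end right up against the backstop and neither sticking out over the sides of the shelf. Set them down gently and leave the circuit board, the screwdriver and the mouse where they are.

Things in the scene. Friction and masses are not known exactly. Their poses are not given: they have to be found in the camera images.
- dock_module: the flat module latched in the test dock: black housing with ribbed aluminium lid, a slab 130 x 60 x 22 mm (x, y, z), 0.28 kg. Origin at the centre of its underside, z towards the lid, +x towards its connector nose. At first its nose is 34 mm inside the dock's housing, 96 mm lie free; gripped across its 60 mm width. A latch groove crosses the lid 15 to 25 mm from the nose
- mat_module: an identical module (130 x 60 x 22 mm, 0.28 kg, same frame) lying lid up on the 3 mm thick green mat, its x axis within about 30 degrees of the robot's x axis
- dock: the test dock, fixed. Origin on the bench under the middle of the housing's mouth; +x points inward (the way to press), z up. White housing: x 0 to 76 mm, 100 mm wide, 62 mm high. The base plate (8 mm thick) reaches 52 mm to either side and 120 mm out (-x). The module lies on two white rails, tops at z = 22 mm, y -25 to 25 mm, x out to -75 mm; its sides overhang them
- dock_mouth (a point): middle of the housing's mouth at rail height; its slot clears the module by 2 mm at each side and 1.5 mm above, so the nose lifts only once it is outside. Pressed in about 8 mm (stop at 10 mm; 8 N) the latch lets go; once the push is withdrawn an ejector spring (3 to 5 N) drives the module 16 to 21 mm outward of its latched place. Draw it 20 mm more along the dock's -x to clear the mouth
- latch (a joint): the latch in the dock's roof, shown by an orange pin on top of the housing: 0 m engaged, above 0.0025 m released (it then stays up)
- shelf: seat of the blue inclined rack (fixed): black rubber-lined shelf 146 mm long (x), 80 mm wide (y), at 20 degrees, backstop at its lower end, no side walls. Origin in the corner of shelf face and backstop face, at the middle of the width, 30 mm above the bench; x points up the slope, z square off the shelf. Modules do not slide on it by themselves: friction holds them where they are put
- backstop_edge (a point): middle of the top edge of the blue backstop's inner face, at x = 0, z = 52 mm in the shelf's frame; the backstop is 4 mm thick, 80 mm wide and square to the shelf
- circuit_board: bystander: green circuit board 100 x 70 mm, 18 mm high with its parts, on the mat; origin at the centre of its underside
- screwdriver: bystander: screwdriver with blue handle, 190 mm long, 26 mm thick, lying on the bench along its own x; origin at its middle on the bench
- mouse: bystander: dark computer mouse 105 x 60 x 30 mm on the bench; origin at the centre of its underside
Not all that is in view belongs to the job. What is shaped like the mat_module but red or yellow is not meant.

How it is judged:
By the outcome, as a careful person would: the job done as asked, in the order asked, and still so for the second after the job is handed in, with the robot touching nothing.
It also fails if it takes over 64 s, if anything falls off the work surface, if the arm or the gripper's body presses on something with over 40 N, if the wrist force passes 120 N, or if a joint passes its speed limit or range.

## Robot

A 6-joint arm with a two-finger parallel gripper is mounted at the origin on the work surface. World frame = base frame: x ahead of the robot, y to its left, z up, the work surface at z = 0. Lengths are in m, angles in rad, forces in N, time in s.
With the tool pointing down it reaches from about 0.3 to 1 m from the base axis. Payload 5.1 kg.
Tool frame: the origin (TCP) lies midway between the tips of the shut fingers; the grasp point (between the pads) lies 19 mm behind it (grasp_offset is the distance from the TCP to the grasp point, in m); y points along the fingers, z is the direction in which the jaws open and shut, and the axes are right-handed (so a half turn about y gives the same grasp; the last joint's range is limited). The gripper opens to 95 mm and grips with 3 to 60 N. Pads are 20 mm wide; open, the fingers measure 119 mm over their backs; the gripper's body (75 mm by 180 mm) begins 59 mm behind the grasp point.
Start: joints at [1.238, 0.124, 1.65, -0, 1.367, -0.083], TCP at [0.161, 0.63, 0.215] pointing down, gripper open.
Joint ranges: [-2.61, 2.61], [-1.02, 2.33], [0.03, 2.71], [-1.35, 4.49], [0.32, 2.68], [-2.91, 2.91]. Speed limits (rad/s): [2.57, 2.57, 3.14, 3.14, 3.14, 3.14].

## Interface

Orientations are given as a unit quaternion [w, x, y, z].
In Python, from station import sense, get_image, job_done, grasp_offset gives the robot as it stands.
- The arm moves only by the tool move_arm, never from a script. Its argument "rows" is a list of rows, each a list of 3 entries, a list of its own where there are three numbers: the turn, a rotation vector about the tool's x, y, z scaled (see below), then the shift along the tool's x, y, z scaled (see below), then the gripper command: -1 is shut, 1 is fully open, values between are in proportion. A call has 1 to 12 rows; each row shifts and turns the pose as measured when the row begins, along the tool's axes as they then stand; what a row does not reach is not made up. The controller multiplies each number of a shift by 0.15 m and each number of a turn by 180 degrees. A row lasts 1/8 s, in which the tool goes at most 62.5 mm and 10.7 degrees, less where a joint would pass 70% of its speed; a pose out of reach is approached as far as the arm can. A call with a number of a shift or a turn outside -1 to 1 is refused whole. A call with a gripper value outside its range is refused whole. The fingers move at their own pace and stop on an object; "grip_force" is the grip in N (left out, the last holds). Time passes only in rows, so rows that do not move let the fingers close. It gives the time, the measured TCP pose, the force and the opening at its end, in the units of the state.
- sense(): the state, without advancing time (a new reading comes with each control period).
- get_image(name): name is "scene" or "top" or "wrist"; returns a dict with "color" (384x512x3 uint8, red, green, blue), "depth" (384x512 float32, m along the optical axis (not along the pixel's ray), 0 where there is no reading), "camera_matrix" (3x3 intrinsics, pixels), "pose" (4x4, takes a point from camera to world coordinates); the wrist camera has in their place "mount" (4x4, takes a point from camera to tool coordinates, whose origin is the TCP and whose axes are the tool frame's). Camera axes: x right, y down, z forward; pixel columns grow to the right and rows downward; lengths in m; the calibration is good to about 2 mm. The wrist camera is an equidistant fisheye: a pixel r from the principal point sees the ray r / f radians off the axis. A picture is of the moment at which its call begins: read the wrist's pose just before it.
- job_done(): hands the job in, once; it reports no verdict.
The state is a dict: "time": time; "joints": joint angles; "qd": joint speeds; "effort": joint torques, N m; "position": TCP position; "orientation": TCP orientation; "wrist_force": force on the tool from outside, world axes, zero at the start; "wrist_torque": the same for the moment, N m; "width": finger opening in m.
Only numpy, scipy, OpenCV 4.12 (cv2) and the standard library are available. Lean on these libraries where they do the work, as an engineer would, in place of code of your own. Each camera call takes 0.05 s, during which the arm holds its last target.

## Working session

There is one attempt and no reset: what is moved stays moved. The work goes in short steps, Python scripts to look and compute and a tool call to move; the robot and the scene stay as the last step left them, time stands still between calls to the robot, and variables do not carry over. Pictures are saved under pics/ and viewed, and the job is handed in when it is done.

Besides the shell and the picture viewer there is one more tool, called after "Emit:" as name(argument=value, ...) on one line, values as JSON. move_arm: Moves the arm, as the interface text tells. Its arguments: {"type":"object","properties":{"rows":{"type":"array","items":{"type":"array"}},"grip_force":{"type":"number"}},"required":["rows"]}

```bash
mkdir -p pics; ls; python3 - <<'E'
from station import *
import cv2,pickle,numpy as np
print(sense(), grasp_offset)
for n in ["scene","top","wrist"]:
    im=get_image(n); pickle.dump(im,open(f"{n}0.pkl","wb"))
    cv2.imwrite(f"pics/{n}0.png",im["color"][:,:,::-1])
    print(n,np.round(im["camera_matrix"],1).tolist(),np.round(im.get("pose",im.get("mount")),4).tolist())
E
```

```text
pics
{'time': 0.0, 'joints': array([ 1.23840864e+00,  1.24505687e-01,  1.65166159e+00, -1.45430097e-05,
        1.36747663e+00, -8.26073071e-02]), 'qd': array([ 3.10603414e-04, -6.47477797e-04, -1.73992280e-04, -9.39313528e-05,
        1.31696038e-03,  1.86876612e-03]), 'effort': array([ 1.28608517e-03, -4.17611647e+01, -3.59929562e+01,  7.74394325e-02,
        4.94244020e-02, -1.80602783e-04]), 'position': array([0.16050365, 0.62921813, 0.213394  ]), 'orientation': array([-0.70088843,  0.70230985, -0.0882247 ,  0.08793575]), 'wrist_force': array([-0.40790886,  0.2199435 , -0.97598525]), 'wrist_torque': array([ 0.0136472 , -0.01460389, -0.02433637]), 'width': 0.09516090118842264} 0.0188
scene [[358.2, 0.0, 250.5], [0.0, 358.2, 195.4], [0.0, 0.0, 1.0]] [[0.8053, 0.3993, -0.4382, 1.0185], [0.5929, -0.5395, 0.5979, -0.6897], [0.0023, -0.7413, -0.6712, 0.7944], [0.0, 0.0, 0.0, 1.0]]
top [[430.6, 0.0, 264.2], [0.0, 430.6, 187.5], [0.0, 0.0, 1.0]] [[-0.0249, -0.9832, 0.181, 0.2954], [-0.9996, 0.0228, -0.0137, -0.0263], [0.0093, -0.1812, -0.9834, 1.3867], [0.0, 0.0, 0.0, 1.0]]
wrist [[297.3, 0.0, 255.2], [0.0, 297.3, 191.9], [0.0, 0.0, 1.0]] [[-0.0004, 0.9555, 0.2948, -0.0839], [0.0006, -0.2948, 0.9555, -0.1704], [1.0, 0.0006, -0.0004, 0.0012], [0.0, 0.0, 0.0, 1.0]]
```

View pics/scene0.png

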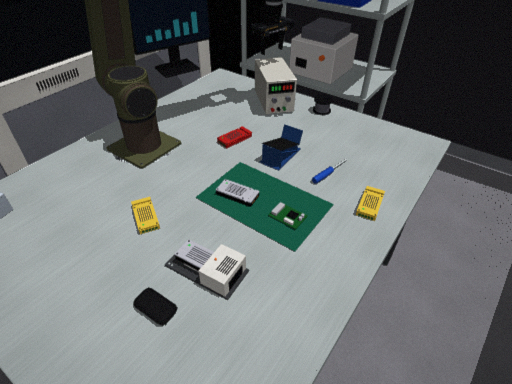

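View pics/top0.png

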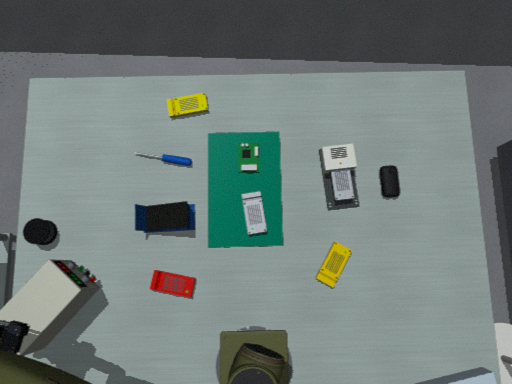

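View pics/wrist0.png

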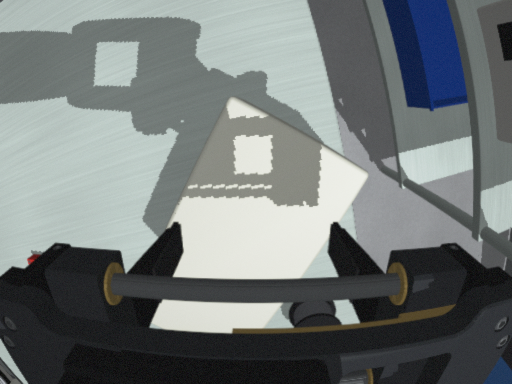

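The mat holds a grey-lidded module at top (255,213). The lookalikes are yellow at (187,105), yellow at (334,264) and red at (173,284). The dock with its module is at (341,177), the rack at (165,217), the board at (249,157), the screwdriver at (165,159) and the mouse at (390,181). Next I'll look at close crops.

```bash
python3 - <<'E'
import cv2,numpy as np
t=cv2.imread("pics/top0.png");s=cv2.imread("pics/scene0.png")
def c(im,x,y,w,h,W,H):return cv2.resize(im[y:y+h,x:x+w],(W,H),interpolation=cv2.INTER_CUBIC)
a=np.vstack([np.hstack([c(t,125,180,80,60,400,300),c(t,215,170,80,60,400,300)]),np.hstack([c(t,300,140,80,75,400,300),c(s,250,115,70,55,400,300)])])
cv2.imwrite("pics/crop0.png",a)
a=np.hstack([c(s,160,225,100,75,400,300),c(s,200,165,100,75,400,300)])
cv2.imwrite("pics/crop1.png",a)
E
```

```text
(no output)
```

View pics/crop0.png

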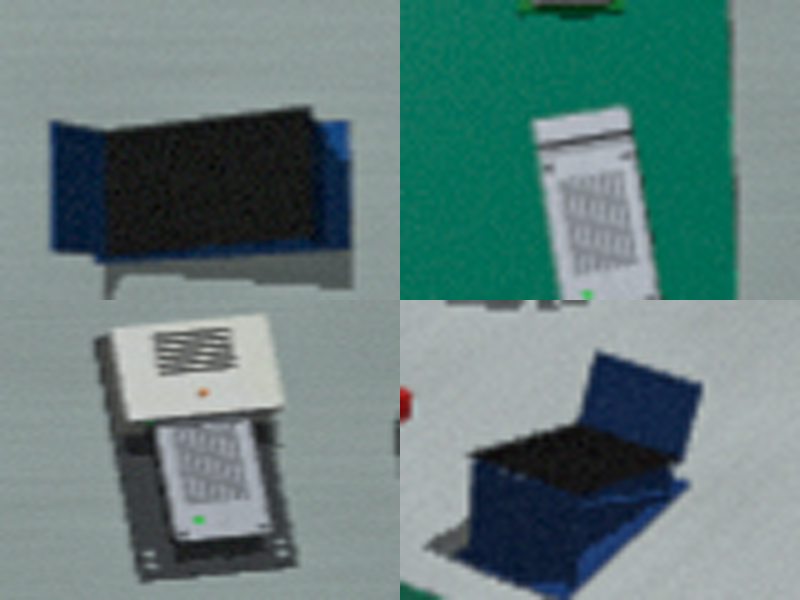

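View pics/crop1.png

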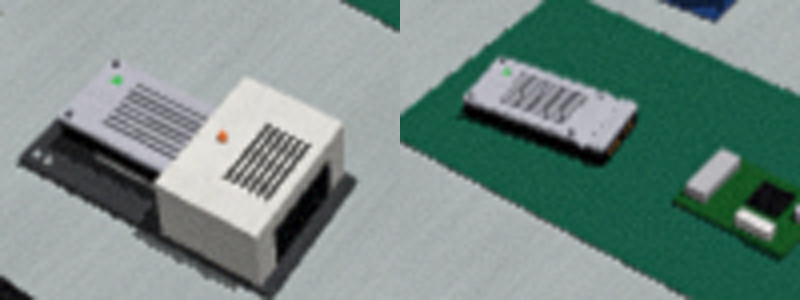

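```bash
cat > h.py <<'E'
import numpy as np,cv2,pickle
from scipy.spatial.transform import Rotation as R
def quat(q): return R.from_quat([q[1],q[2],q[3],q[0]]).as_matrix()
def rays(uv,im,fish=False):
    uv=np.atleast_2d(uv).astype(float);K=im["camera_matrix"]
    x=(uv[:,0]-K[0,2])/K[0,0];y=(uv[:,1]-K[1,2])/K[1,1]
    if not fish: return np.c_[x,y,np.ones(len(x))]
    r=np.hypot(x,y)+1e-12;return np.c_[np.sin(r)*x/r,np.sin(r)*y/r,np.cos(r)]
def campose(im,st=None):
    if "pose" in im: return im["pose"]
    T=np.eye(4);T[:3,:3]=quat(st["orientation"]);T[:3,3]=st["position"];return T@im["mount"]
def toplane(uv,im,n,d,st=None):
    """n.p=d"""
    P=campose(im,st);D=rays(uv,im,"mount" in im)@P[:3,:3].T;o=P[:3,3]
    n=np.array(n,float);t=(d-o@n)/(D@n);return o+D*t[:,None]
def project(p,im,st=None):
    P=campose(im,st);c=(np.atleast_2d(p)-P[:3,3])@P[:3,:3];K=im["camera_matrix"]
    if "mount" in im:
        h=np.hypot(c[:,0],c[:,1]);th=np.arctan2(h,c[:,2]);x,y=c[:,0]/h*th,c[:,1]/h*th
    else: x,y=c[:,0]/c[:,2],c[:,1]/c[:,2]
    return np.c_[x*K[0,0]+K[0,2],y*K[1,1]+K[1,2]]
def comp(mask,seed):
    n,l,s,c=cv2.connectedComponentsWithStats(mask.astype(np.uint8));k=l[seed[1],seed[0]]
    return (l==k).astype(np.uint8)
def quadpts(m):
    cs,_=cv2.findContours(m,cv2.RETR_EXTERNAL,cv2.CHAIN_APPROX_NONE);return max(cs,key=cv2.contourArea)[:,0,:]
def snap(name,tag):
    from station import sense,get_image
    st=sense();im=get_image(name);pickle.dump((im,st),open(f"{tag}.pkl","wb"));cv2.imwrite(f"pics/{tag}.png",im["color"][:,:,::-1]);return im,st
E
python3 - <<'E'
from h import *
T=pickle.load(open("top0.pkl","rb"));S=pickle.load(open("scene0.pkl","rb"))
c=T["color"].astype(int);print(c[213,255],c[196,253],c[184,343],c[152,338],c[217,165],c[217,141])
mx=c.max(2);mn=c.min(2)
lid=(mx>120)&(mx-mn<40)
def rect(m,z,nm):
    p=toplane(quadpts(m),T,[0,0,1],z)[:,:2].astype(np.float32)
    r=cv2.minAreaRect(p);print(nm,np.round(r,4) if 0 else r, np.round(cv2.boxPoints(r),4).tolist())
m=comp(cv2.morphologyEx(lid.astype(np.uint8),cv2.MORPH_CLOSE,np.ones((3,3))),(255,213));print(m.sum());rect(m,.025,"mat")
lid2=lid&(np.abs(c[:,:,2]-c[:,:,0])<40)
m=comp(((mx>165)&(mx-mn<40)),(330,152));print(m.sum());rect(m,.062,"housing")
m2=((mx>130)&(c[:,:,2]>c[:,:,0])&(mx-mn<40)).astype(np.uint8);m2[:,:325]=0;m2[:170]=0;m2[:,362:]=0
m2=comp(cv2.morphologyEx(m2,cv2.MORPH_CLOSE,np.ones((3,3))),(343,190));print(m2.sum());rect(m2,.044,"dockmod")
bl=((mx<60)&(mx-mn<25)); m=comp(bl,(165,217));print(m.sum());q=quadpts(m);print(cv2.approxPolyDP(q,3,True)[:,0].tolist())
# depth points
def dp(u,v,I=T):
    d=I["depth"][v,u];return (I["pose"]@np.r_[rays((u,v),I)[0]*d,1])[:3].round(4)
for u,v in [(255,213),(338,152),(343,190),(152,217),(165,217),(182,217),(141,217),(165,209),(165,225)]: print(u,v,dp(u,v))
E
```

```text
[155 159 167] [172 177 186] [129 135 140] [106 110 108] [25 26 26] [12 30 53]
785
mat ((0.46728989481925964, -0.010032810270786285), (0.12955766916275024, 0.061549440026283264), 7.9972710609436035) [[0.39890000224113464, 0.01140000019222498], [0.4074000120162964, -0.0494999997317791], [0.5357000231742859, -0.03150000050663948], [0.5271999835968018, 0.029500000178813934]]
563
housing ((0.6353724598884583, -0.28583136200904846), (0.07619064301252365, 0.1004214808344841), 5.625994682312012) [[0.5924999713897705, -0.23960000276565552], [0.602400004863739, -0.3395000100135803], [0.6782000064849854, -0.3321000039577484], [0.66839998960495, -0.2320999950170517]]
518
dockmod ((0.5457332134246826, -0.2938879430294037), (0.08996951580047607, 0.05950396880507469), 5.945937156677246) [[0.49790000915527344, -0.26899999380111694], [0.5041000247001648, -0.3280999958515167], [0.5935999751091003, -0.3188000023365021], [0.5874000191688538, -0.2596000134944916]]
1061
[[186, 202], [145, 206], [146, 230], [188, 227]]
255 213 [ 0.4639 -0.0141  0.027 ]
338 152 [ 0.6495 -0.2833  0.058 ]
343 190 [ 0.5281 -0.2944  0.0465]
152 217 [0.4577 0.3095 0.0365]
165 217 [0.4549 0.2654 0.0518]
182 217 [0.4508 0.2083 0.0763]
141 217 [0.4558 0.3377 0.0591]
165 209 [0.4792 0.2646 0.0574]
165 225 [0.4298 0.2644 0.0545]
```

```bash
python3 - <<'E'
from h import *
T=pickle.load(open("top0.pkl","rb"));S=pickle.load(open("scene0.pkl","rb"))
c=T["color"].astype(int);mx=c.max(2);mn=c.min(2)
m=comp(((mx<60)&(mx-mn<25)),(165,217))
lo=toplane([(145,206),(146,230)],T,[0,0,1],.03);hi=toplane([(186,202),(188,227)],T,[0,0,1],.08)
print(lo.round(4),hi.round(4))
print("width",np.linalg.norm(lo[0]-lo[1]),np.linalg.norm(hi[0]-hi[1]),"len",np.linalg.norm(lo.mean(0)-hi.mean(0)))
v,u=np.nonzero(cv2.erode(m,np.ones((5,5))))
d=T["depth"][v,u];P=(rays(np.c_[u,v],T)*d[:,None])@T["pose"][:3,:3].T+T["pose"][:3,3]
P=P[d>0];A=np.c_[P[:,:2],np.ones(len(P))]
k=np.linalg.lstsq(A,P[:,2],rcond=None)[0];print("plane",k,np.degrees(np.arctan(np.hypot(*k[:2]))),"dir uphill",np.degrees(np.arctan2(k[1],k[0])),"rms",np.std(A@k-P[:,2]))
cen=P.mean(0)
# iterate with fitted plane of known tilt; corners on it
az=np.arctan2(*( (hi.mean(0)-lo.mean(0))[[1,0]]));print("az from corners",np.degrees(az))
q=quadpts(m)
n=np.array([-np.sin(np.radians(20))*np.cos(az),-np.sin(np.radians(20))*np.sin(az),np.cos(np.radians(20))])
o=lo.mean(0);p=toplane(q,T,n,n@o)
s=np.array([np.cos(az)*np.cos(.349),np.sin(az)*np.cos(.349),np.sin(.349)]);t=np.cross(n,s)
r=cv2.minAreaRect(np.c_[(p-o)@s,(p-o)@t].astype(np.float32));print(r)
st=pickle.load(open("top0.pkl","rb"))
Rt=quat([-0.70088843,0.70230985,-0.0882247,0.08793575]);print(Rt.round(3))
# scene view of shelf
cs=S["color"].astype(int);m2=((cs.max(2)<60)&(cs.max(2)-cs.min(2)<25)).astype(np.uint8);m2=comp(m2,(282,152));print(m2.sum(),cv2.approxPolyDP(quadpts(m2),3,True)[:,0].tolist())
print("proj exp corners in scene",project(np.r_[lo,hi],S).round(1).tolist())
E
```

```text
[[0.4941 0.334  0.03  ]
 [0.418  0.329  0.03  ]] [[0.4962 0.1959 0.08  ]
 [0.4195 0.1892 0.08  ]]
width 0.07630220919780475 0.0770057282712306 len 0.14768376323045207
plane [ 0.01099919 -0.37254494  0.14833114] 20.440790427649038 dir uphill -88.30886411684321 rms 0.002561796548718027
az from corners -89.25658837591081
((0.074802465736866, 0.00038593634963035583), (0.15361051261425018, 0.07942824810743332), 0.5741563439369202)
[[ 0.969 -0.001  0.247]
 [-0.247 -0.002  0.969]
 [-0.    -1.    -0.002]]
147310 [[413, 0], [282, 1], [284, 16], [287, 1], [377, 19], [367, 62], [353, 58], [355, 33], [332, 45], [299, 34], [290, 43], [284, 41], [281, 50], [276, 43], [264, 55], [258, 53], [246, 59], [245, 0], [241, 0], [242, 74], [221, 68], [211, 71], [208, 40], [179, 46], [180, 57], [187, 57], [200, 69], [178, 75], [183, 85], [157, 99], [160, 146], [152, 152], [125, 157], [144, 165], [143, 168], [117, 159], [105, 147], [122, 137], [113, 100], [94, 77], [91, 50], [0, 82], [0, 368], [9, 380], [470, 383], [511, 265], [511, 193], [461, 177], [459, 172], [455, 175], [436, 168], [445, 159], [445, 153], [458, 161], [510, 176], [502, 168], [511, 170], [507, 169], [511, 166], [508, 168], [507, 161], [503, 159], [502, 163], [499, 158], [500, 169], [490, 167], [493, 163], [497, 166], [492, 156], [493, 163], [488, 166], [454, 155], [452, 146], [455, 152], [450, 154], [446, 151], [452, 143], [381, 118]]
proj exp corners in scene [[298.8, 143.8], [281.2, 137.8], [280.2, 150.0], [261.0, 143.4]]
```

Emit:
move_arm(rows=[[[0, 0, 0], [0.3, 0, -0.233], 1], [[0, 0, 0], [0.3, 0, -0.233], 1], [[0, 0, 0], [0.3, 0, -0.233], 1], [[0, 0, 0], [0.3, 0, -0.233], 1], [[0, 0, 0], [0.3, 0, -0.233], 1], [[0, 0, 0], [0.3, 0, -0.233], 1], [[0, 0, 0], [0.3, 0, -0.233], 1], [[0, 0, 0], [0.25, 0, -0.2], 1], [[0, 0, 0], [0, 0, 0], 1]])

```text
time: 1.27
position: [0.441, 0.2651, 0.2111]
orientation: [-0.7, 0.703, -0.087, 0.087]
wrist_force: [-0.3, 0.5, -1.1]
width: 0.095
```

```bash
python3 - <<'E'
from h import *
im,st=snap("wrist","wr1");print(st["time"],st["position"],st["wrist_force"])
o=np.array([.456,.3315,.03]);az=np.radians(-88)
ca,sa=np.cos(az),np.sin(az);C,Sn=np.cos(.349),np.sin(.349)
s=np.array([ca*C,sa*C,Sn]);n=np.array([-Sn*ca,-Sn*sa,C]);t=np.cross(n,s)
pts=[o+.04*t,o-.04*t,o+.146*s-.04*t,o+.146*s+.04*t,o+.052*n+.04*t,o+.052*n-.04*t]
print(project(np.array(pts),im,st).round(1).tolist())
E
```

```text
1.275 [0.44098383 0.26512371 0.21113558] [-0.3070807   0.53000308 -1.05845775]
[[317.4, 201.2], [302.6, 140.2], [184.9, 181.9], [209.0, 246.4], [340.8, 211.1], [325.9, 141.9]]
```

View pics/wr1.png

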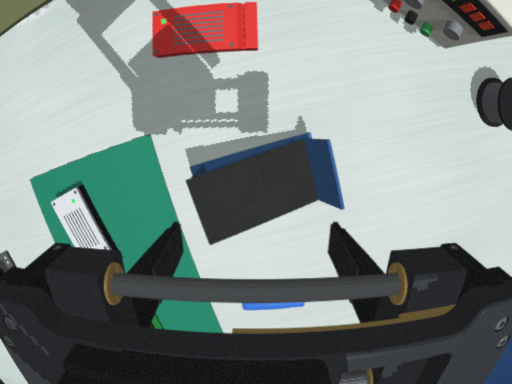

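The black shelf has its corners near (187,181), (210,243), (318,203) and (304,138), and the blue backstop is on the right at (330,175). Next I'll refine these corners.

```bash
cat > shelf.py <<'E'
from h import *
from scipy.optimize import least_squares
def fr(x,y,z,az):
    C,Sn=np.cos(np.radians(20)),np.sin(np.radians(20));ca,sa=np.cos(az),np.sin(az)
    s=np.array([ca*C,sa*C,Sn]);n=np.array([-Sn*ca,-Sn*sa,C]);return np.array([x,y,z]),s,np.cross(n,s),n
E
python3 - <<'E'
from shelf import *
im,st=pickle.load(open("wr1.pkl","rb"));c=im["color"].astype(int)
mx=c.max(2);mn=c.min(2);print(c[190,250],c[170,325],c[160,250])
m=comp((mx<75)&(c[:,:,2]-c[:,:,0]<15),(250,190));print(m.sum())
q=quadpts(cv2.morphologyEx(m,cv2.MORPH_OPEN,np.ones((5,5))));ap=cv2.approxPolyDP(q,5,True)[:,0];print(ap.tolist())
# straight lines on each side -> use undistorted ray dirs; intersect side lines
D=rays(q,im,True);N=D[:,:2]/D[:,2:]
hull=cv2.minAreaRect(N.astype(np.float32))
g=[np.array(p) for p in ap]
def fitline(a,b):
    A=rays(a,im,True)[0];B=rays(b,im,True)[0];A=A[:2]/A[2];B=B[:2]/B[2];d=(B-A)/np.linalg.norm(B-A);L=np.linalg.norm(B-A)
    t=(N-A)@d;e=np.abs((N-A)@np.array([-d[1],d[0]]))
    k=(t>.1*L)&(t<.9*L)&(e<.012);vx,vy,x0,y0=cv2.fitLine(N[k].astype(np.float32),cv2.DIST_HUBER,0,.01,.01)[:,0]
    return np.array([-vy,vx,vy*x0-vx*y0])
def near(p): return ap[np.argmin(np.linalg.norm(ap-p,axis=1))]
c4=[near(np.array(p)) for p in [(318,203),(304,138),(187,181),(210,244)]]
Ls=[fitline(c4[i],c4[(i+1)%4]) for i in range(4)]
cor=[]
for i in range(4):
    h=np.cross(Ls[i-1],Ls[i]);cor.append(h[:2]/h[2])
cor=np.array(cor) # order lo+t, lo-t, hi-t, hi+t
P=campose(im,st);W=np.c_[cor,np.ones(4)]@P[:3,:3].T
for i,z in enumerate([.03,.03,.08,.08]):
    t=(z-P[2,3])/W[i,2];print((P[:3,3]+W[i]*t).round(4))
def res(v):
    o,s,t,n=fr(v[0],v[1],v[2],v[3]);p=np.array([o+.04*t,o-.04*t,o+.146*s-.04*t,o+.146*s+.04*t])
    cc=(p-P[:3,3])@P[:3,:3];return ((cc[:,:2]/cc[:,2:])-cor).ravel()*297
r=least_squares(res,[.456,.33,.03,-1.54]);print("free z",r.x,np.degrees(r.x[3]),r.fun.round(1))
r=least_squares(lambda v:res([v[0],v[1],.03,v[2]]),[.456,.33,-1.54]);print("z=.03",r.x,np.degrees(r.x[2]),r.fun.round(1))
E
```

```text
[49 53 50] [33 56 86] [48 51 49]
7866
[[303, 141], [188, 180], [209, 241], [316, 199]]
[0.4925 0.3326 0.03  ]
[0.415  0.3304 0.03  ]
[0.4196 0.1954 0.08  ]
[0.4969 0.1983 0.08  ]
free z [ 0.45568874  0.33213821  0.02324974 -1.53583338] -87.99677096951186 [ 0.1  0.4 -0.5 -0.2  0.1 -0.5  0.2  0.3]
z=.03 [ 0.45397857  0.33282287 -1.53719571] -88.07482624092512 [ 1.4  0.8  0.7 -1.1 -1.2 -0.7 -0.7  1.5]
```

Emit:
move_arm(rows=[[[0, -0.0556, 0], [0, -0.1, -0.2], 1], [[0, -0.0556, 0], [0, -0.1, -0.3], 1], [[0, 0, 0], [0.05, 0, -0.377], 1], [[0, 0, 0], [0.05, 0, -0.377], 1], [[0, 0, 0], [0.05, 0, -0.377], 1], [[0, 0, 0], [0.05, 0, -0.377], 1], [[0, 0, 0], [0.05, 0, -0.377], 1], [[0, 0, 0], [0.05, 0, -0.377], 1], [[0, 0, 0], [0.0, 0, -0.377], 1], [[0, 0, 0], [0, 0, -0.377], 1], [[0, 0, 0], [0, 0, -0.3], 1], [[0, 0, 0], [0, 0, 0], 1]])

```text
time: 2.82
position: [0.5419, -0.2936, 0.2403]
orientation: [0.707, -0.704, -0.05, 0.051]
wrist_force: [0.3, -0.0, -0.0]
width: 0.0956
```

```bash
python3 - <<'E'
from h import *
im,st=snap("wrist","wr2");print(st["time"],st["position"],quat(st["orientation"]).round(3).tolist())
y=.0994;d=np.array([np.cos(y),np.sin(y),0]);l=np.array([-d[1],d[0],0]);m=np.array([.5974,-.2896,0])
P=[m-.096*d+.03*l+[0,0,.044],m-.096*d-.03*l+[0,0,.044],m+.05*l+[0,0,.062],m-.05*l+[0,0,.062]]
print(project(np.array(P),im,st).round(1).tolist())
E
```

```text
2.825 [ 0.54185919 -0.2935523   0.24033795] [[0.99, -0.001, -0.143], [0.143, 0.004, 0.99], [-0.001, -1.0, 0.004]]
[[278.1, 138.9], [229.7, 136.8], [290.0, 217.2], [211.2, 214.0]]
```

View pics/wr2.png

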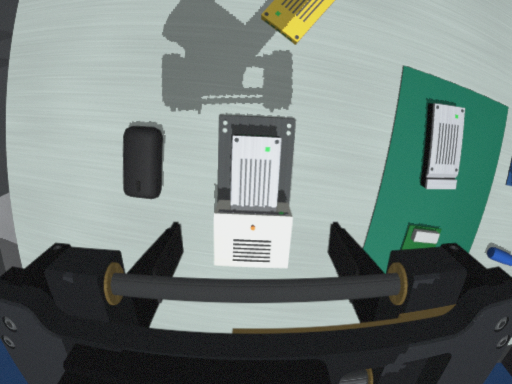

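The dock module lies at (255,172), with its outer end at row 137. The housing is at (252,235) and the pin shows at (253,227).

```bash
cat > dock.py <<'E'
from h import *
import sys
im,st=pickle.load(open(sys.argv[1]+".pkl","rb"));c=im["color"].astype(int);mx=c.max(2);mn=c.min(2)
sd=eval(sys.argv[2]);z=float(sys.argv[3]);print(c[sd[1],sd[0]])
th=int(sys.argv[4])
m=((mx>th)&(mx-mn<30)&((c[:,:,2]>c[:,:,0]+4) if len(sys.argv)>5 else True)).astype(np.uint8)
m=cv2.morphologyEx(cv2.morphologyEx(m,cv2.MORPH_OPEN,np.ones((2,2))),cv2.MORPH_CLOSE,np.ones((5,5)));m=comp(m,sd)
q=quadpts(m);print(m.sum(),q.min(0),q.max(0))
r=cv2.minAreaRect((toplane(q,im,[0,0,1],z,st)[:,:2]).astype(np.float32));print(r,cv2.boxPoints(r).round(4).tolist())
E
python3 dock.py wr2 "(235,170)" .044 110 ; python3 dock.py wr2 "(225,240)" .062 200; python3 dock.py wr2 "(240,170)" .044 110 b;python3 dock.py wr2 "(437,142)" .025 110 b
```

```text
[223 227 231]
104215 [0 0] [511 279]
((0.4761214852333069, -0.26612406969070435), (0.5127133727073669, 1.0137999057769775), 6.20792293548584) [[0.1665000021457672, 0.210099995136261], [0.2761000096797943, -0.7978000044822693], [0.7857999801635742, -0.7422999739646912], [0.6761999726295471, 0.265500009059906]]
[236 238 236]
4436 [183 214] [333 277]
((0.6409404873847961, -0.2765462398529053), (0.093963123857975, 0.2023414671421051), 9.488194465637207) [[0.5778999924659729, -0.18449999392032623], [0.611299991607666, -0.3840999901294708], [0.7039999961853027, -0.3686000108718872], [0.6705999970436096, -0.16899999976158142]]
[166 170 175]
3563 [231 136] [282 211]
((0.5485752820968628, -0.2899428606033325), (0.09704297035932541, 0.06236056610941887), 5.43904972076416) [[0.49729999899864197, -0.26350000500679016], [0.5031999945640564, -0.3255999982357025], [0.5997999906539917, -0.3163999915122986], [0.5939000248908997, -0.25429999828338623]]
[181 186 191]
2520 [427 104] [465 189]
((0.46602386236190796, -0.00753827765583992), (0.13004644215106964, 0.06241106986999512), 8.27713680267334) [[0.39719998836517334, 0.014000000432133675], [0.40619999170303345, -0.04780000075697899], [0.5349000096321106, -0.029100000858306885], [0.5259000062942505, 0.03269999846816063]]
```

Emit:
move_arm(rows=[[[0, 0.014, 0], [0.085, 0.29, 0.0], 1], [[0, 0, 0], [0, 0.29, 0], 1], [[0, 0, 0], [0, 0.29, 0], 1], [[0, 0, 0], [0, 0, 0], 1]])

```text
time: 3.38
position: [0.5575, -0.2803, 0.1086]
orientation: [0.708, -0.704, -0.039, 0.038]
wrist_force: [0.4, -0.4, -0.1]
width: 0.0955
```

```bash
python3 - <<'E'
from h import *
im,st=snap("wrist","wr3");print(st["time"],st["position"],quat(st["orientation"]).round(3).tolist())
E
for t in 110 130 150; do python3 dock.py wr3 "(240,125)" .044 $t b; done
```

```text
3.375 [ 0.55745937 -0.2802975   0.10861611] [[0.994, 0.001, -0.109], [0.109, 0.006, 0.994], [0.002, -1.0, 0.005]]
[59 62 63]
90402 [ 0 33] [511 383]
((0.6813428401947021, -0.3058239817619324), (0.5432030558586121, 1.0313576459884644), 8.814778327941895) [[0.33390000462532043, 0.16210000216960907], [0.492000013589859, -0.8569999933242798], [1.0288000106811523, -0.7738000154495239], [0.8707000017166138, 0.24539999663829803]]
[59 62 63]
109987 [0 0] [511 383]
((0.6694212555885315, -0.3076726794242859), (0.5673312544822693, 1.0313576459884644), 8.814779281616211) [[0.3100999891757965, 0.15839999914169312], [0.46810001134872437, -0.8607000112533569], [1.0288000106811523, -0.7738000154495239], [0.8707000017166138, 0.24539999663829803]]
[59 62 63]
113709 [0 0] [511 383]
((0.6694212555885315, -0.3076726794242859), (0.5673312544822693, 1.0313576459884644), 8.814779281616211) [[0.3100999891757965, 0.15839999914169312], [0.46810001134872437, -0.8607000112533569], [1.0288000106811523, -0.7738000154495239], [0.8707000017166138, 0.24539999663829803]]
```

View pics/wr3.png

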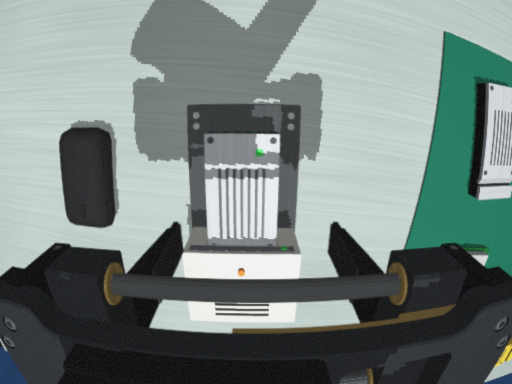

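The module spans columns about 205–280, with its end at row 134 and the mouth at about row 235. I'll sample the edges directly.

```bash
python3 - <<'E'
from h import *
im,st=pickle.load(open("wr3.pkl","rb"));g=im["color"].astype(float).mean(2)
y=np.radians(5.7);l=np.array([-np.sin(y),np.cos(y)])
for v in [145,158,180,195,210,225]:
    r=g[v-1:v+2].mean(0);L=np.diff(r)
    a=195+np.argmax(L[195:215]);b=268+np.argmin(L[268:290])
    p=toplane([(a+.5,v),(b+.5,v)],im,[0,0,1],.044,st)
    print(v,a+.5,b+.5,p[:,:2].round(4).tolist(),"w",np.linalg.norm(p[0]-p[1]).round(4),"mid",p.mean(0)[:2].round(4))
col=g[:,215:270].mean(1);k=128+np.argmax(np.diff(col)[128:142]);print("end row",k,toplane([(242,k+.5)],im,[0,0,1],.044,st))
for v in range(126,142):print(v,round(col[v]),end=" ")
E
```

```text
145 203.5 279.5 [[0.5119, -0.3255], [0.5056, -0.265]] w 0.0608 mid [ 0.5087 -0.2953]
158 204.5 278.5 [[0.5224, -0.3239], [0.5162, -0.2645]] w 0.0598 mid [ 0.5193 -0.2942]
180 204.5 278.5 [[0.5409, -0.3227], [0.5344, -0.2622]] w 0.0609 mid [ 0.5376 -0.2924]
195 205.5 277.5 [[0.5537, -0.3211], [0.5473, -0.2613]] w 0.0601 mid [ 0.5505 -0.2912]
210 205.5 277.5 [[0.5672, -0.3203], [0.5605, -0.2595]] w 0.0612 mid [ 0.5638 -0.2899]
225 206.5 276.5 [[0.581, -0.3187], [0.5743, -0.2585]] w 0.0606 mid [ 0.5777 -0.2886]
end row 133 [[ 0.49970516 -0.29565254  0.044     ]]
126 58 127 58 128 58 129 58 130 57 131 48 132 45 133 92 134 150 135 160 136 161 137 161 138 162 139 162 140 162 141 162
```

Emit:
move_arm(rows=[[[0, 0.0036, 0], [-0.024, 0.1, -0.073], 1], [[0, 0, 0], [0, 0.2, 0], 1], [[0, 0, 0], [0, 0.2, 0], 1], [[0, 0, 0], [0, 0.06, 0], 1], [[0, 0, 0], [0, 0, 0], 1]])

```text
time: 4.05
position: [0.5644, -0.2974, 0.0364]
orientation: [-0.703, 0.709, 0.042, -0.027]
wrist_force: [-0.7, 0.3, 0.6]
width: 0.0949
```

```bash
python3 - <<'E'
from station import *
from h import *
s=sense();print(s["position"],quat(s["orientation"]).round(4).tolist())
E
```

```text
[ 0.56438285 -0.29740847  0.03635077] [[0.995, 0.0219, -0.0973], [0.0975, -0.0077, 0.9952], [0.021, -0.9997, -0.0098]]
```

```bash
cat > go.py <<'E'
from h import *
from station import sense
def go(pos,xax,yax,verbose=True):
    s=sense();Rm=quat(s["orientation"]);y=np.array(yax,float);y/=np.linalg.norm(y);x=np.array(xax,float);x-=y*(x@y);x/=np.linalg.norm(x)
    Rd=np.c_[x,y,np.cross(x,y)]
    rv=R.from_matrix(Rm.T@Rd).as_rotvec()/np.pi;d=Rm.T@(np.array(pos)-s["position"])/.15
    d2=Rd.T@(np.array(pos)-s["position"])/.15
    print("t",round(s["time"],2),"pos",s["position"].round(4),"turn",rv.round(4),"deg",np.degrees(np.linalg.norm(rv)*np.pi).round(2),"shift now-axes",d.round(3),"target-axes",d2.round(3),"F",s["wrist_force"].round(1),"w",s["width"].round(4))
Y=np.radians(5.6);DD=np.array([np.cos(Y),np.sin(Y),0])
E
python3 -c "
from go import *
go([.555,-.291,.024],DD,[0,0,-1])"
```

```text
Traceback (most recent call last):
  File "go.py", line 8, in go
    print("t",round(s["time"],2),"pos",s["position"].round(4),"turn",rv.round(4),"deg",np.degrees(np.linalg.norm(rv)*np.pi).round(2),"shift now-axes",d.round(3),"target-axes",d2.round(3),"F",s["wrist_force"].round(1),"w",s["width"].round(4))
                                                                                                                                                                                                                             ^^^^^^^^^^^^^^^^
AttributeError: 'float' object has no attribute 'round'
```

```bash
sed -i 's/s\["width"\].round(4)/round(float(s["width"]),4)/' go.py
python3 -c "
from go import *
go([.555,-.291,.024],DD,[0,0,-1])"
```

```text
t 4.05 pos [ 0.5644 -0.2974  0.0364] turn [ 0.0031 -0.      0.0067] deg 1.33 shift now-axes [-0.06   0.081  0.049] target-axes [-0.058  0.082  0.049] F [-0.7  0.3  0.6] w 0.0949
```

Emit:
move_arm(rows=[[[0.0031, 0, 0.0067], [-0.058, 0.02, 0.049], 1], [[0, 0, 0], [0, 0, 0], 1]])

```text
time: 4.3
position: [0.5559, -0.2917, 0.0358]
orientation: [-0.706, 0.707, 0.035, -0.034]
wrist_force: [0.8, -0.3, -0.6]
width: 0.095
```

```bash
python3 -c "
from go import *
go([.555,-.291,.024],DD,[0,0,-1])"
```

```text
t 4.3 pos [ 0.5559 -0.2917  0.0358] turn [ 0.0006 -0.0001  0.0006] deg 0.15 shift now-axes [-0.006  0.078  0.005] target-axes [-0.006  0.078  0.005] F [ 0.8 -0.3 -0.6] w 0.095
```

Emit:
move_arm(rows=[[[0.0006, 0, 0.0006], [-0.006, 0.078, 0.005], 1], [[0, 0, 0], [0, 0, 0], 1]])

```text
time: 4.55
position: [0.5554, -0.2912, 0.0245]
orientation: [-0.706, 0.707, 0.035, -0.034]
wrist_force: [0.0, -0.4, 0.2]
width: 0.0952
```

```bash
python3 -c "
from go import *
go([.555,-.291,.024],DD,[0,0,-1])"
```

```text
t 4.55 pos [ 0.5554 -0.2912  0.0245] turn [ 0.0004 -0.0001  0.0004] deg 0.1 shift now-axes [-0.003  0.003  0.002] target-axes [-0.003  0.003  0.002] F [ 0.  -0.4  0.2] w 0.0952
```

Emit:
move_arm(rows=[[[0, 0, 0], [0, 0, 0], -1], [[0, 0, 0], [0, 0, 0], -1], [[0, 0, 0], [0, 0, 0], -1], [[0, 0, 0], [0, 0, 0], -1]], grip_force=30)

```text
time: 5.05
position: [0.5557, -0.2915, 0.0247]
orientation: [-0.706, 0.707, 0.035, -0.034]
wrist_force: [-0.2, -2.9, 0.2]
width: 0.0606
```

Emit:
move_arm(rows=[[[0, 0, 0], [0.02, 0, 0], -1], [[0, 0, 0], [0.02, 0, 0], -1], [[0, 0, 0], [0, 0, 0], -1]])

```text
time: 5.42
position: [0.5575, -0.2916, 0.0247]
orientation: [-0.706, 0.707, 0.032, -0.038]
wrist_force: [-2.1, 0.5, 1.9]
width: 0.0601
```

Emit:
move_arm(rows=[[[0, 0, 0], [0.05, 0, 0], -1], [[0, 0, 0], [0.04, 0, 0], -1]])

```text
time: 5.68
position: [0.5664, -0.2908, 0.0246]
orientation: [0.706, -0.706, -0.028, 0.042]
wrist_force: [-15.4, -1.1, 8.0]
width: 0.0595
```

```bash
python3 - <<'E'
from h import *
from go import *
go([.5657,-.290,.024],DD,[0,0,-1])
im,st=snap("wrist","wr4")
im2,_=snap("scene","sc4")
a=cv2.resize(im2["color"][225:300,160:260,::-1],(400,300),interpolation=cv2.INTER_CUBIC)
b=cv2.resize(im["color"][150:340,150:400,::-1],(400,300))
cv2.imwrite("pics/c4.png",np.hstack([a,b]))
E
```

```text
t 5.67 pos [ 0.5664 -0.2908  0.0246] turn [-0.0005  0.0004 -0.0066] deg 1.2 shift now-axes [-0.004  0.004  0.006] target-axes [-0.004  0.004  0.006] F [-15.4  -1.1   8. ] w 0.0595
```

View pics/c4.png

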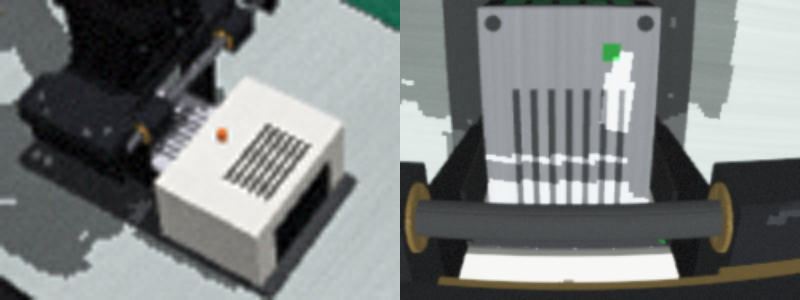

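The orange pin at (222,134) in the crop now stands a bit taller than before, when it was at row 137. I'll open the fingers so the module can spring out.

Emit:
move_arm(rows=[[[0, 0, 0], [0, 0, 0], 1], [[0, 0, 0], [0, 0, 0], 1], [[0, 0, 0], [0, 0, 0], 1], [[0, 0, 0], [0, 0, 0], 1]])

```text
time: 6.28
position: [0.5675, -0.2906, 0.0247]
orientation: [0.706, -0.706, -0.028, 0.042]
wrist_force: [-0.1, 0.6, 0.0]
width: 0.0926
```

```bash
python3 - <<'E'
from h import *
from go import *
go([.557,-.290,.024],DD,[0,0,-1])
im,st=snap("wrist","wr5")
E
```

```text
t 6.28 pos [ 0.5675 -0.2906  0.0247] turn [-0.0004  0.0004 -0.0059] deg 1.08 shift now-axes [-0.069  0.006  0.011] target-axes [-0.069  0.004  0.011] F [-0.1  0.6  0. ] w 0.0926
```

View pics/wr5.png

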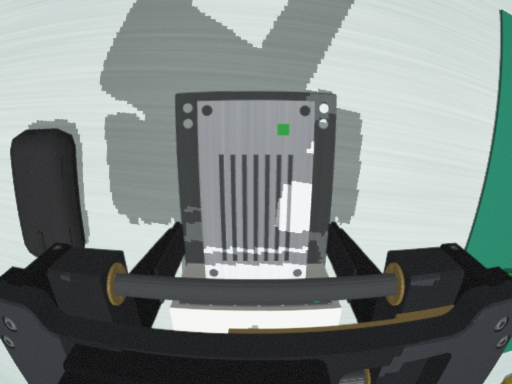

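The module sprang out: its end is now at row 100, and the second pair of lid holes shows at row 272.

```bash
python3 - <<'E'
from go import *
im,st=pickle.load(open("wr5.pkl","rb"));g=im["color"].astype(float).mean(2)
col=g[:,215:300].mean(1);k=90+np.argmax(np.diff(col)[90:108])
p=toplane([(255,k+.5)],im,[0,0,1],.044,st)[0];print("end",k,p,"out by",(np.array([.4997,-.2957,.044])-p)@DD)
for v in [110,140]:
    r=g[v-1:v+2].mean(0);a=188+np.argmax(np.diff(r)[188:208]);b=305+np.argmin(np.diff(r)[305:325])
    q=toplane([(a+.5,v),(b+.5,v)],im,[0,0,1],.044,st);print(q.mean(0),np.linalg.norm(q[0]-q[1]))
c=p+.065*DD;print("centre",c);go([c[0],c[1],.024],DD,[0,0,-1])
E
```

```text
end 99 [ 0.48298423 -0.29804068  0.044     ] out by 0.016864405390237352
[ 0.48777248 -0.29729806  0.044     ] 0.06055882933598331
[ 0.50335827 -0.29573943  0.044     ] 0.06030304776684733
centre [ 0.54767401 -0.29169779  0.044     ]
t 6.33 pos [ 0.5675 -0.2906  0.0247] turn [-0.0004  0.0004 -0.006 ] deg 1.08 shift now-axes [-0.132  0.007  0.006] target-axes [-0.132  0.004  0.006] F [-0.6  0.1  0.3] w 0.094
```

Emit:
move_arm(rows=[[[0, 0.0004, -0.006], [-0.132, 0.004, 0.006], 1], [[0, 0, 0], [0, 0, 0], 1]])

```text
time: 6.58
position: [0.5478, -0.2916, 0.0244]
orientation: [0.707, -0.706, -0.035, 0.034]
wrist_force: [-0.0, -0.1, 0.2]
width: 0.095
```

```bash
python3 -c "
from go import *
go([.5477,-.2917,.024],DD,[0,0,-1])"
```

```text
t 6.58 pos [ 0.5478 -0.2916  0.0244] turn [-0.0003  0.0001  0.0003] deg 0.09 shift now-axes [-0.001  0.003 -0.001] target-axes [-0.001  0.003 -0.001] F [-0.  -0.1  0.2] w 0.095
```

Emit:
move_arm(rows=[[[0, 0, 0], [0, 0, 0], -1], [[0, 0, 0], [0, 0, 0], -1], [[0, 0, 0], [0, 0, 0], -1], [[0, 0, 0], [0, 0, 0], -1], [[0, 0, 0], [-0.1, 0, 0], -1], [[0, 0, 0], [-0.15, 0, 0], -1], [[0, 0, 0], [-0.15, 0, 0], -1], [[0, 0, 0], [0, 0, 0], -1]], grip_force=30)

```text
time: 7.58
position: [0.4872, -0.2978, 0.0248]
orientation: [0.706, -0.706, -0.036, 0.034]
wrist_force: [0.4, -0.3, -2.1]
width: 0.0599
```

```bash
python3 - <<'E'
from go import *
go([.5477,-.2917,.024],DD,[0,0,-1])
im,st=snap("wrist","wr6")
E
```

```text
t 7.58 pos [ 0.4872 -0.2978  0.0248] turn [0.0001 0.0003 0.0011] deg 0.21 shift now-axes [0.405 0.007 0.001] target-axes [0.405 0.005 0.001] F [ 0.4 -0.3 -2.1] w 0.0599
```

View pics/wr6.png

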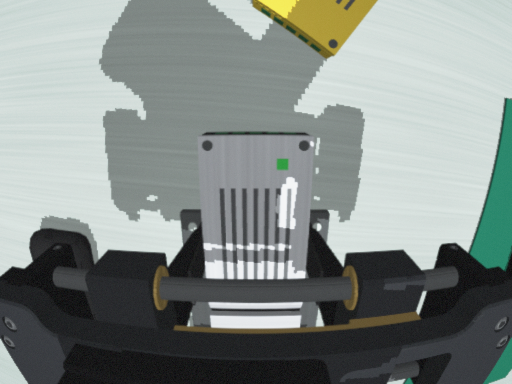

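```bash
python3 - <<'E'
from go import *
im,st=pickle.load(open("wr6.pkl","rb"));g=im["color"].astype(float).mean(2)
col=g[:,218:300].mean(1);print(col[120:145].round().tolist())
k=125+np.argmax(np.diff(col)[125:142])
p=toplane([(255,k+.5)],im,[0,0,1],.044,st)[0];print("end",k,p,"off",(st["position"]-p)@DD, "nose to mouth",(np.array([.5974,-.2896,.044])-p)@DD-.13)
E
```

```text
[139.0, 138.0, 138.0, 137.0, 136.0, 136.0, 136.0, 136.0, 136.0, 136.0, 133.0, 110.0, 71.0, 44.0, 69.0, 121.0, 146.0, 151.0, 151.0, 151.0, 151.0, 151.0, 151.0, 150.0, 150.0]
end 134 [ 0.42005682 -0.30345574  0.044     ] off 0.06741423376993018 nose to mouth 0.047848872776128815
```

```bash
cat >> go.py <<'E'
from shelf import fr
O,SS,TT,NN=fr(.4545,.3325,.030,np.radians(-88))
def shelfp(s,t,n): return O+s*SS+t*TT+n*NN
def path(pos,xax,yax,N):
    s=sense();R0=quat(s["orientation"]);p=s["position"].copy();y=np.array(yax,float);y/=np.linalg.norm(y);x=np.array(xax,float);x-=y*(x@y);x/=np.linalg.norm(x)
    Rd=np.c_[x,y,np.cross(x,y)];rv=R.from_matrix(R0.T@Rd).as_rotvec()
    dp=(np.array(pos)-p)/N
    print("turn/row",(rv/np.pi/N).round(4).tolist())
    for i in range(N):
        Ri=R0@R.from_rotvec(rv*i/N).as_matrix();print((Ri.T@dp/.15).round(2).tolist())
E
python3 - <<'E'
from go import *
print(sense()["joints"].round(2))
print(SS,TT,NN,shelfp(.095,0,.06))
s=sense()
class D:pass
import station
st=dict(s);st["position"]=s["position"]+[0,0,.13]
import go as G
G.sense=lambda:st
path(shelfp(.095,0,.06),SS,-NN,14)
E
```

```text
[-0.64  0.15  1.97  0.    1.02 -2.31]
[ 0.0327948  -0.93912019  0.34202014] [9.99390827e-01 3.48994967e-02 1.73472348e-18] [-0.01193633  0.34181179  0.93969262] [0.45689933 0.26379229 0.11887347]
turn/row [-0.0065, 0.0367, -0.006]
[0.01, 0.02, 0.27]
[-0.02, 0.01, 0.27]
[-0.05, 0.01, 0.26]
[-0.08, -0.0, 0.26]
[-0.11, -0.01, 0.25]
[-0.14, -0.02, 0.23]
[-0.16, -0.02, 0.21]
[-0.18, -0.03, 0.19]
[-0.2, -0.04, 0.17]
[-0.22, -0.04, 0.14]
[-0.24, -0.05, 0.12]
[-0.25, -0.06, 0.09]
[-0.25, -0.06, 0.06]
[-0.26, -0.07, 0.03]
```

Emit:
move_arm(rows=[[[0, 0, 0], [0, -0.2, 0], -1], [[0, 0, 0], [0, -0.33, 0], -1], [[0, 0, 0], [0, -0.33, 0], -1], [[0, 0, 0], [0, 0, 0], -1]])

```text
time: 8.12
position: [0.4861, -0.2959, 0.1528]
orientation: [0.708, -0.704, -0.034, 0.036]
wrist_force: [0.5, -0.4, -2.7]
width: 0.0597
```

Emit:
move_arm(rows=[[[-0.0065, 0.0367, -0.006], [0.01, 0.02, 0.27], -1], [[-0.0065, 0.0367, -0.006], [-0.02, 0.01, 0.27], -1], [[-0.0065, 0.0367, -0.006], [-0.05, 0.01, 0.26], -1], [[-0.0065, 0.0367, -0.006], [-0.08, 0, 0.26], -1], [[-0.0065, 0.0367, -0.006], [-0.11, -0.01, 0.25], -1], [[-0.0065, 0.0367, -0.006], [-0.14, -0.02, 0.23], -1], [[-0.0065, 0.0367, -0.006], [-0.16, -0.02, 0.21], -1], [[-0.0065, 0.0367, -0.006], [-0.18, -0.03, 0.19], -1], [[0, 0, 0], [0, 0, 0], -1]])

```text
time: 9.25
position: [0.4599, 0.0391, 0.1111]
orientation: [-0.586, 0.695, -0.249, 0.334]
wrist_force: [0.4, -0.0, -2.4]
width: 0.0599
```

```bash
python3 - <<'E'
from go import *
go(shelfp(.095,0,.06),SS,-NN)
path(shelfp(.095,0,.06),SS,-NN,7)
E
```

```text
t 9.25 pos [0.4599 0.0391 0.1111] turn [-0.0289  0.2142 -0.0437] deg 39.7 shift now-axes [-1.109 -0.336  0.951] target-axes [-1.39  -0.561  0.032] F [ 0.4 -0.  -2.4] w 0.0599
turn/row [-0.0041, 0.0306, -0.0062]
[-0.16, -0.05, 0.14]
[-0.17, -0.05, 0.12]
[-0.18, -0.06, 0.1]
[-0.19, -0.06, 0.08]
[-0.19, -0.07, 0.06]
[-0.2, -0.07, 0.04]
[-0.2, -0.08, 0.02]
```

```bash
python3 - <<'E'
from go import *
path(shelfp(.10,0,.09),SS,-NN,7)
E
```

```text
turn/row [-0.0041, 0.0306, -0.0062]
[-0.16, -0.08, 0.14]
[-0.17, -0.08, 0.12]
[-0.18, -0.09, 0.1]
[-0.18, -0.09, 0.08]
[-0.19, -0.1, 0.06]
[-0.19, -0.1, 0.04]
[-0.19, -0.1, 0.02]
```

Emit:
move_arm(rows=[[[0, 0, 0], [0, -0.25, 0], -1], [[-0.0041, 0.0306, -0.0062], [-0.16, -0.08, 0.14], -1], [[-0.0041, 0.0306, -0.0062], [-0.17, -0.08, 0.12], -1], [[-0.0041, 0.0306, -0.0062], [-0.18, -0.09, 0.1], -1], [[-0.0041, 0.0306, -0.0062], [-0.18, -0.09, 0.08], -1], [[-0.0041, 0.0306, -0.0062], [-0.19, -0.1, 0.06], -1], [[-0.0041, 0.0306, -0.0062], [-0.19, -0.1, 0.04], -1], [[-0.0041, 0.0306, -0.0062], [-0.19, -0.05, 0.02], -1], [[0, 0, 0], [0, 0, 0], -1]])

```text
time: 10.38
position: [0.4491, 0.2728, 0.1623]
orientation: [-0.403, 0.591, -0.403, 0.572]
wrist_force: [-0.8, -0.6, -2.3]
width: 0.0599
```

```bash
python3 - <<'E'
from go import *
go(shelfp(.09,0,.03),SS,-NN)
im,st=snap("wrist","wr7")
E
```

```text
t 10.38 pos [0.4491 0.2728 0.1623] turn [ 0.0088 -0.0034  0.0029] deg 1.78 shift now-axes [-0.08   0.491  0.063] target-axes [-0.074  0.493  0.05 ] F [-0.8 -0.6 -2.3] w 0.0599
```

View pics/wr7.png

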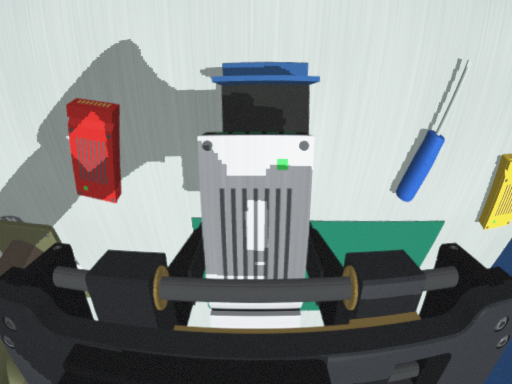

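The held module spans columns 200–311. The black shelf is centred near column 265, and the backstop's top edge is at row 79, columns 212–319. I'll check the shelf estimate against this.

```bash
python3 - <<'E'
from go import *
im,st=pickle.load(open("wr7.pkl","rb"))
print(project(np.array([shelfp(0,.04,.052),shelfp(0,-.04,.052),shelfp(-.004,.04,.052),shelfp(-.004,-.04,.052),shelfp(0,.04,0),shelfp(0,-.04,0)]),im,st).round(1).tolist())
a=cv2.resize(im["color"][50:150,190:340,::-1],(750,500),interpolation=cv2.INTER_NEAREST);cv2.imwrite("pics/c7.png",a)
g=im["color"].astype(float).mean(2);print(g[125:145,225:270].mean(1).round())
p=toplane([(255,132.5)],im,quat(st["orientation"])[:,1],quat(st["orientation"])[:,1]@(st["position"]-quat(st["orientation"])[:,1]*.0192),st)[0]
print("end off along tool x",quat(st["orientation"])[:,0]@(p-st["position"]))
E
```

```text
[[319.9, 81.0], [211.5, 81.4], [319.9, 75.7], [211.4, 76.1], [309.3, 84.4], [221.3, 84.7]]
[ 37.  37.  37.  37.  37.  37.  36.  41.  42.  92. 197. 241. 243. 243.
 243. 243. 243. 243. 243. 243.]
end off along tool x -0.06944675519791284
```

View pics/c7.png

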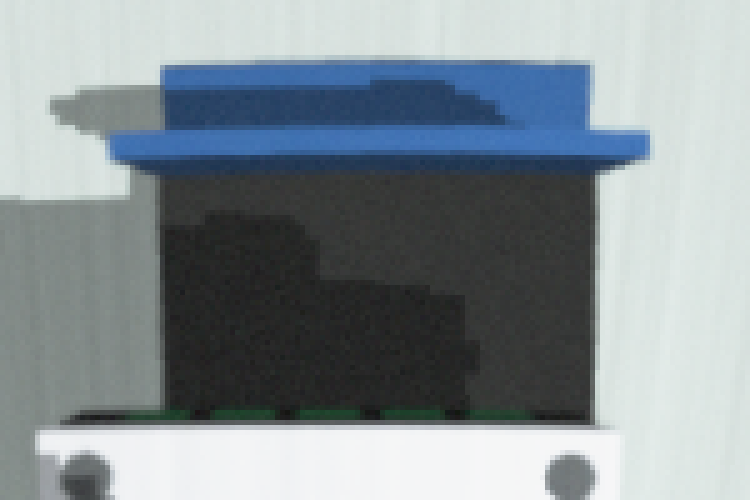

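The predicted inner top edge, (211.5,81.4) to (319.9,81.0), matches the picture to within a pixel. Lowering now.

Emit:
move_arm(rows=[[[0.0088, -0.0034, 0.0029], [-0.04, 0.1, 0.05], -1], [[0, 0, 0], [-0.035, 0.18, 0], -1], [[0, 0, 0], [0, 0.18, 0], -1], [[0, 0, 0], [0, 0, 0], -1]])

```text
time: 10.92
position: [0.4564, 0.2526, 0.0889]
orientation: [-0.414, 0.588, -0.396, 0.571]
wrist_force: [0.4, 0.1, -3.4]
width: 0.0597
```

```bash
python3 - <<'E'
from go import *
go(shelfp(.076,0,.008),SS,-NN)
E
```

```text
t 10.93 pos [0.4564 0.2526 0.0889] turn [0.0016 0.0004 0.0007] deg 0.32 shift now-axes [-0.128  0.133  0.007] target-axes [-0.128  0.133  0.006] F [ 0.4  0.1 -3.4] w 0.0597
```

Emit:
move_arm(rows=[[[0.0016, 0.0004, 0.0007], [-0.07, 0.07, 0.007], -1], [[0, 0, 0], [-0.058, 0.063, 0], -1], [[0, 0, 0], [0, 0, 0], -1]])

```text
time: 11.3
position: [0.4585, 0.2647, 0.0638]
orientation: [-0.417, 0.585, -0.395, 0.572]
wrist_force: [1.1, -0.1, -2.9]
width: 0.0599
```

```bash
python3 - <<'E'
from go import *
go(shelfp(.0675,0,.0045),SS,-NN)
im,st=snap("wrist","wr8");s2,_=snap("scene","sc8")
cv2.imwrite("pics/c8.png",np.hstack([cv2.resize(im["color"][60:160,180:340,::-1],(400,250)),cv2.resize(s2["color"][110:185,240:340,::-1],(400,250))]))
f=st["wrist_force"];print("F s,t,n",f@SS,f@TT,f@NN)
E
```

```text
t 11.3 pos [0.4585 0.2647 0.0638] turn [-0.0008 -0.0004 -0.0006] deg 0.2 shift now-axes [-0.053  0.027 -0.011] target-axes [-0.053  0.027 -0.011] F [ 1.1 -0.1 -2.9] w 0.0599
F s,t,n -0.9065131966582777 1.080534384903249 -2.8089323856169828
```

View pics/c8.png

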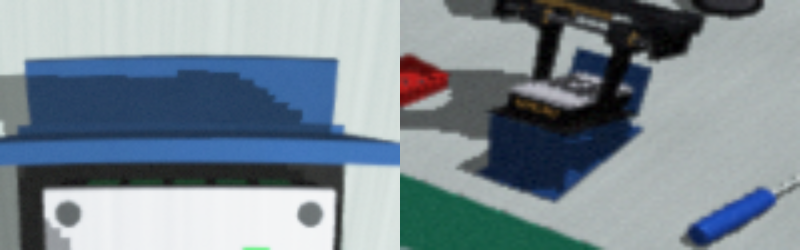

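The module sits just above the shelf with a small gap to the backstop. I'll slide it down until it touches.

Emit:
move_arm(rows=[[[0, 0, 0], [-0.04, 0.0, -0.011], -1], [[0, 0, 0], [0, 0, 0], -1]])

```text
time: 11.65
position: [0.4577, 0.2715, 0.0637]
orientation: [-0.418, 0.584, -0.395, 0.573]
wrist_force: [0.3, 1.4, -2.7]
width: 0.0598
```

```bash
cat > f.py <<'E'
from go import *
go(shelfp(.0675,0,.0045),SS,-NN)
s=sense();f=s["wrist_force"];p=s["position"]-O;print("F s,t,n",f@SS,f@TT,f@NN,"stn",(p@SS).round(4),(p@TT).round(4),(p@NN).round(4))
E
python3 f.py
```

```text
t 11.65 pos [0.4577 0.2715 0.0637] turn [-0.0018 -0.0006 -0.0012] deg 0.41 shift now-axes [-0.01   0.042 -0.007] target-axes [-0.01   0.042 -0.007] F [ 0.3  1.4 -2.7] w 0.0598
F s,t,n -2.2134804422819894 0.3614206936902182 -2.105579806679077 stn 0.069 0.0011 0.0108
```

Emit:
move_arm(rows=[[[-0.0018, -0.0006, -0.0012], [-0.01, 0.03, -0.005], -1], [[0, 0, 0], [0, 0, 0], -1]])

```text
time: 11.9
position: [0.4576, 0.2707, 0.0598]
orientation: [-0.415, 0.586, -0.394, 0.573]
wrist_force: [0.3, -0.1, -2.4]
width: 0.0598
```

```bash
python3 f.py
```

```text
t 11.9 pos [0.4576 0.2707 0.0598] turn [-0.0003  0.0001  0.0007] deg 0.14 shift now-axes [-0.005  0.015 -0.006] target-axes [-0.005  0.015 -0.006] F [ 0.3 -0.1 -2.4] w 0.0598
F s,t,n -0.6793761788784989 0.257127271856422 -2.25477987689209 stn 0.0683 0.0009 0.0068
```

Emit:
move_arm(rows=[[[0, 0, 0], [-0.02, 0.005, -0.005], -1], [[0, 0, 0], [-0.01, 0.01, 0], -1]])

```text
time: 12.15
position: [0.4579, 0.2706, 0.0585]
orientation: [-0.413, 0.588, -0.392, 0.575]
wrist_force: [-0.9, -4.5, 2.9]
width: 0.0601
```

```bash
python3 f.py
```

```text
t 12.15 pos [0.4579 0.2706 0.0585] turn [-0.0005 -0.0001  0.0038] deg 0.69 shift now-axes [-0.003  0.007 -0.008] target-axes [-0.003  0.007 -0.008] F [-0.9 -4.5  2.9] w 0.0601
F s,t,n 5.148047763993878 -1.0423745309948707 1.2069468129880703 stn 0.068 0.0012 0.0056
```

Emit:
move_arm(rows=[[[-0.0005, 0, 0.004], [-0.005, 0.012, -0.006], -1], [[0, 0, 0], [0, 0, 0], -1]])

```text
time: 12.4
position: [0.4577, 0.2701, 0.0571]
orientation: [-0.416, 0.586, -0.396, 0.572]
wrist_force: [0.4, -1.1, -2.4]
width: 0.0598
```

```bash
python3 f.py
```

```text
t 12.4 pos [0.4577 0.2701 0.0571] turn [-0.0002 -0.0004 -0.0001] deg 0.09 shift now-axes [-0.003 -0.003 -0.007] target-axes [-0.003 -0.003 -0.007] F [ 0.4 -1.1 -2.4] w 0.0598
F s,t,n 0.19101954987528547 0.37580512078776884 -2.6502978688542522 stn 0.068 0.001 0.0041
```

Emit:
move_arm(rows=[[[0, 0, 0], [-0.01, 0.015, -0.006], -1]])

```text
time: 12.52
position: [0.4576, 0.2698, 0.0559]
orientation: [-0.415, 0.586, -0.394, 0.573]
wrist_force: [-1.2, -7.2, 14.8]
width: 0.0599
```

```bash
python3 f.py
```

```text
t 12.53 pos [0.4576 0.2698 0.0559] turn [-0.0007 -0.0004  0.0009] deg 0.21 shift now-axes [-0.002 -0.011 -0.006] target-axes [-0.002 -0.011 -0.006] F [-1.2 -7.2 14.8] w 0.0599
F s,t,n 11.784189416285146 -1.4156612691664425 11.428914111170142 stn 0.0679 0.0009 0.0028
```

Shelf and backstop both show contact (n = 2.8 mm, as expected). I'll release gently and look.

Emit:
move_arm(rows=[[[0, 0, 0], [0, 0, 0], -1], [[0, 0, 0], [0, 0, 0], 0.6], [[0, 0, 0], [0, 0, 0], 0.8], [[0, 0, 0], [0, 0, 0], 0.8]])

```text
time: 13.02
position: [0.4576, 0.2715, 0.056]
orientation: [-0.416, 0.585, -0.395, 0.573]
wrist_force: [0.2, -0.4, 0.0]
width: 0.0829
```

```bash
python3 f.py; python3 - <<'E'
from h import *
im,st=snap("wrist","wr9");s2,_=snap("scene","sc9")
cv2.imwrite("pics/c9.png",np.hstack([cv2.resize(im["color"][60:210,160:360,::-1],(400,300)),cv2.resize(s2["color"][110:185,240:340,::-1],(400,300))]))
E
```

```text
t 13.03 pos [0.4576 0.2715 0.056 ] turn [-0.001  -0.0004 -0.0002] deg 0.19 shift now-axes [ 0.008 -0.007 -0.006] target-axes [ 0.008 -0.007 -0.006] F [ 0.2 -0.4  0. ] w 0.0829
F s,t,n 0.3612412396327369 0.21156609706445403 -0.12540138659450037 stn 0.0663 0.001 0.0035
```

View pics/c9.png

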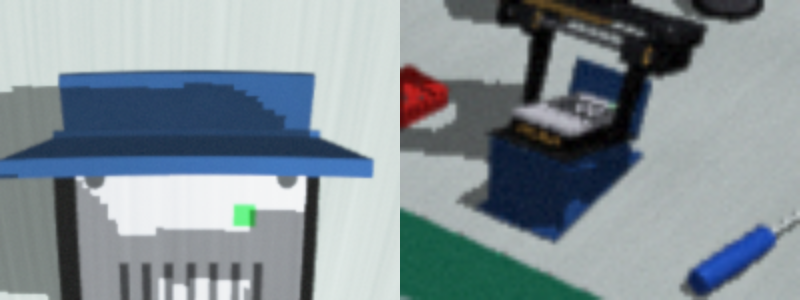

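Released. From the wrist view the module is centred on the shelf, with its end behind the top edge of the backstop. I'll retreat and check.

Emit:
move_arm(rows=[[[0, 0, 0], [0.01, -0.1, 0], 0.8], [[0, 0, 0], [0, -0.3, 0], 1], [[0, 0, 0], [0, -0.3, 0], 1], [[0, 0, 0], [0, -0.2, 0], 1], [[0, 0, 0], [0, 0, 0], 1]])

```text
time: 13.75
position: [0.4557, 0.3185, 0.1908]
orientation: [-0.417, 0.584, -0.395, 0.573]
wrist_force: [-0.3, -0.4, -0.3]
width: 0.095
```

```bash
python3 - <<'E'
from go import *
im,st=snap("wrist","wr10");s2,_=snap("scene","sc10")
cv2.imwrite("pics/c10.png",np.hstack([cv2.resize(im["color"][40:240,140:390,::-1],(400,300)),cv2.resize(s2["color"][110:185,240:340,::-1],(400,300))]))
p=np.array([shelfp(a,b,.022) for a,b in [(0,.03),(0,-.03),(.13,-.03),(.13,.03)]]+[shelfp(0,.04,.052),shelfp(0,-.04,.052)]);print(project(p,im,st).round(1).tolist())
Y=np.radians(8.2);path([.45,-.011,.19],[np.cos(Y),np.sin(Y),0],[0,0,-1],11)
E
```

```text
[[283.9, 119.8], [223.2, 120.0], [226.8, 240.0], [281.0, 239.9], [298.4, 121.9], [208.7, 122.1]]
turn/row [0.0085, -0.0481, 0.0076]
[0.19, 0.07, -0.01]
[0.18, 0.06, -0.04]
[0.18, 0.06, -0.07]
[0.17, 0.05, -0.1]
[0.15, 0.04, -0.12]
[0.13, 0.04, -0.14]
[0.11, 0.03, -0.16]
[0.09, 0.02, -0.18]
[0.06, 0.02, -0.19]
[0.03, 0.01, -0.2]
[-0.0, 0.0, -0.2]
```

View pics/c10.png

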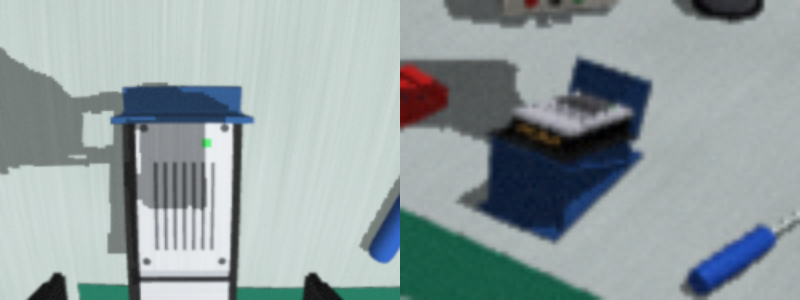

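Emit:
move_arm(rows=[[[0, 0, 0], [0.1, -0.1, 0], 1], [[0.0085, -0.0481, 0.0076], [0.19, 0.07, -0.01], 1], [[0.0085, -0.0481, 0.0076], [0.18, 0.06, -0.04], 1], [[0.0085, -0.0481, 0.0076], [0.18, 0.06, -0.07], 1], [[0.0085, -0.0481, 0.0076], [0.17, 0.05, -0.1], 1], [[0.0085, -0.0481, 0.0076], [0.15, 0.04, -0.12], 1], [[0.0085, -0.0481, 0.0076], [0.13, 0.04, -0.14], 1], [[0.0085, -0.0481, 0.0076], [0.11, 0.03, -0.16], 1], [[0.0085, -0.0481, 0.0076], [0.09, 0.02, -0.18], 1], [[0.0085, -0.0481, 0.0076], [0.06, 0.02, -0.19], 1], [[0.0085, -0.0481, 0.0076], [0.03, 0.01, -0.2], 1], [[0, 0, 0], [0, 0, 0], 1]])

```text
time: 15.35
position: [0.4498, -0.011, 0.204]
orientation: [-0.697, 0.717, 0.015, -0.012]
wrist_force: [-0.1, 0.5, 0.5]
width: 0.0951
```

```bash
python3 - <<'E'
from go import *
Y=np.radians(8.2);go([.4665,-.009,.12],[np.cos(Y),np.sin(Y),0],[0,0,-1])
im,st=snap("wrist","wr11")
E
```

```text
t 15.35 pos [ 0.4498 -0.011   0.204 ] turn [ 0.0091 -0.0332  0.0008] deg 6.21 shift now-axes [0.11  0.56  0.025] target-axes [ 0.112  0.56  -0.003] F [-0.1  0.5  0.5] w 0.0951
```

View pics/wr11.png

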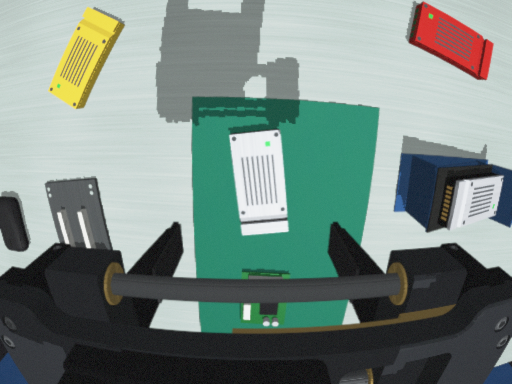

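The mat module is at (258,180): grey lid, on the green mat, groove at row 222. The yellow one at (88,58) and the red one at (452,40) are clearly different. The rack at right already holds the first module.

```bash
python3 - <<'E'
from go import *
im,st=pickle.load(open("wr11.pkl","rb"));c=im["color"].astype(int)
m=((c.max(2)-c.min(2)<40)&(c.max(2)>90)).astype(np.uint8)
m=cv2.morphologyEx(m,cv2.MORPH_CLOSE,np.ones((5,5)));m[:122]=0;m[245:]=0;m=comp(m,(258,210));q=quadpts(m);print(m.sum(),q.min(0),q.max(0))
p=toplane(q,im,[0,0,1],.025,st)[:,:2].astype(np.float32);r=cv2.minAreaRect(p);print(r,cv2.boxPoints(r).round(4).tolist())
E
```

```text
5058 [229 129] [288 234]
((0.4651615619659424, -0.009071405977010727), (0.1310795545578003, 0.060780107975006104), 8.241572380065918) [[0.39590001106262207, 0.011599999852478504], [0.40470001101493835, -0.048500001430511475], [0.5343999862670898, -0.02979999966919422], [0.5256999731063843, 0.030400000512599945]]
```

Emit:
move_arm(rows=[[[0.0091, -0.0332, 0.0008], [0.104, 0.2, -0.003], 1], [[0, 0, 0], [0, 0.35, 0], 1], [[0, 0, 0], [0, 0.35, 0], 1], [[0, 0, 0], [0, 0, 0], 1]])

```text
time: 15.9
position: [0.4655, -0.008, 0.0673]
orientation: [0.705, -0.705, -0.052, 0.05]
wrist_force: [0.1, -0.6, 0.6]
width: 0.095
```

```bash
python3 - <<'E'
from go import *
Y=np.radians(8.24);go([.4655,-.009,.006],[np.cos(Y),np.sin(Y),0],[0,0,-1])
E
```

```text
t 15.9 pos [ 0.4655 -0.008   0.0673] turn [-0.0001  0.0003  0.0007] deg 0.14 shift now-axes [-0.002  0.409 -0.006] target-axes [-0.001  0.409 -0.006] F [ 0.1 -0.6  0.6] w 0.095
```

Emit:
move_arm(rows=[[[0, 0, 0.0007], [-0.001, 0.2, -0.006], 1], [[0, 0, 0], [0, 0.15, 0], 1], [[0, 0, 0], [0, 0, 0], 1]])

```text
time: 16.27
position: [0.4701, -0.0077, 0.0207]
orientation: [-0.705, 0.706, 0.055, -0.048]
wrist_force: [0.2, -0.8, 0.6]
width: 0.0949
```

```bash
python3 - <<'E'
from go import *
Y=np.radians(8.24);go([.4655,-.009,.006],[np.cos(Y),np.sin(Y),0],[0,0,-1])
E
```

```text
t 16.27 pos [ 0.4701 -0.0077  0.0207] turn [0.0007 0.0006 0.0027] deg 0.52 shift now-axes [-0.033  0.098 -0.004] target-axes [-0.032  0.098 -0.004] F [ 0.2 -0.8  0.6] w 0.0949
```

Emit:
move_arm(rows=[[[0.0007, 0.0006, 0.0027], [-0.033, 0.085, -0.005], 1], [[0, 0, 0], [0, 0, 0], 1]])

```text
time: 16.52
position: [0.4679, -0.0091, 0.0112]
orientation: [-0.705, 0.706, 0.053, -0.049]
wrist_force: [-0.2, -0.4, -0.2]
width: 0.0952
```

```bash
python3 - <<'E'
from go import *
Y=np.radians(8.24);go([.4655,-.009,.006],[np.cos(Y),np.sin(Y),0],[0,0,-1])
E
```

```text
t 16.52 pos [ 0.4679 -0.0091  0.0112] turn [0.0005 0.0001 0.0017] deg 0.32 shift now-axes [-0.016  0.034  0.003] target-axes [-0.016  0.034  0.003] F [-0.2 -0.4 -0.2] w 0.0952
```

Emit:
move_arm(rows=[[[0.0005, 0.0001, 0.0017], [-0.016, 0.034, 0.003], 1], [[0, 0, 0], [0, 0, 0], 1], [[0, 0, 0], [0, 0, 0], -1], [[0, 0, 0], [0, 0, 0], -1], [[0, 0, 0], [0, 0, 0], -1], [[0, 0, 0], [0, 0, 0], -1]], grip_force=30)

```text
time: 17.27
position: [0.4669, -0.0093, 0.0076]
orientation: [-0.705, 0.706, 0.052, -0.05]
wrist_force: [0.2, -5.0, -1.7]
width: 0.0606
```

```bash
python3 - <<'E'
from go import *
Y=np.radians(8.24);go([.4655,-.009,.006],[np.cos(Y),np.sin(Y),0],[0,0,-1])
E
```

```text
t 17.27 pos [ 0.4669 -0.0093  0.0076] turn [ 0.0003 -0.0001  0.0009] deg 0.17 shift now-axes [-0.009  0.011  0.004] target-axes [-0.009  0.011  0.004] F [ 0.2 -5.  -1.7] w 0.0606
```

Emit:
move_arm(rows=[[[0, 0, 0], [0, -0.15, 0], -1], [[0, 0, 0], [0, -0.35, 0], -1], [[0, 0, 0], [0, -0.4, 0], -1], [[0, 0, 0], [0, -0.35, 0], -1], [[0, 0, 0], [0, 0, 0], -1]])

```text
time: 17.9
position: [0.4623, -0.0087, 0.1948]
orientation: [0.706, -0.705, -0.048, 0.054]
wrist_force: [0.3, -0.5, -3.5]
width: 0.06
```

```bash
python3 - <<'E'
from go import *
go(shelfp(.1,.001,.12),SS,-NN)
path(shelfp(.1,.001,.12),SS,-NN,11)
E
```

```text
t 17.9 pos [ 0.4623 -0.0087  0.1948] turn [-0.0915  0.529  -0.0862] deg 97.87 shift now-axes [0.243 0.121 1.907] target-axes [-1.847 -0.546  0.034] F [ 0.3 -0.5 -3.5] w 0.06
turn/row [-0.0083, 0.0481, -0.0078]
[0.02, 0.01, 0.17]
[-0.0, 0.01, 0.17]
[-0.03, 0.0, 0.17]
[-0.06, -0.0, 0.17]
[-0.08, -0.01, 0.16]
[-0.1, -0.02, 0.14]
[-0.12, -0.02, 0.12]
[-0.14, -0.03, 0.1]
[-0.15, -0.03, 0.08]
[-0.16, -0.04, 0.06]
[-0.17, -0.05, 0.03]
```

Emit:
move_arm(rows=[[[-0.0083, 0.0481, -0.0078], [0.02, -0.03, 0.17], -1], [[-0.0083, 0.0481, -0.0078], [0.0, -0.03, 0.17], -1], [[-0.0083, 0.0481, -0.0078], [-0.03, -0.03, 0.17], -1], [[-0.0083, 0.0481, -0.0078], [-0.06, -0.03, 0.17], -1], [[-0.0083, 0.0481, -0.0078], [-0.08, -0.04, 0.16], -1], [[-0.0083, 0.0481, -0.0078], [-0.1, -0.04, 0.14], -1], [[-0.0083, 0.0481, -0.0078], [-0.12, -0.05, 0.12], -1], [[-0.0083, 0.0481, -0.0078], [-0.14, -0.05, 0.1], -1], [[0, 0, 0], [0, 0, 0], -1]])

```text
time: 19.02
position: [0.4475, 0.2064, 0.1893]
orientation: [-0.518, 0.672, -0.311, 0.427]
wrist_force: [-0.7, -1.0, -3.2]
width: 0.06
```

```bash
python3 - <<'E'
from go import *
go(shelfp(.1,.001,.12),SS,-NN)
path(shelfp(.1,.001,.12),SS,-NN,4)
E
```

```text
t 19.02 pos [0.4475 0.2064 0.1893] turn [-0.01    0.1348 -0.0226] deg 24.67 shift now-axes [-0.412 -0.05   0.278] target-axes [-0.484 -0.089  0.083] F [-0.7 -1.  -3.2] w 0.06
turn/row [-0.0025, 0.0337, -0.0057]
[-0.1, -0.01, 0.07]
[-0.11, -0.02, 0.06]
[-0.11, -0.02, 0.05]
[-0.12, -0.02, 0.03]
```

Emit:
move_arm(rows=[[[-0.0025, 0.0337, -0.0057], [-0.1, -0.03, 0.07], -1], [[-0.0025, 0.0337, -0.0057], [-0.11, -0.03, 0.06], -1], [[-0.0025, 0.0337, -0.0057], [-0.11, -0.03, 0.05], -1], [[-0.0025, 0.0337, -0.0057], [-0.12, -0.02, 0.03], -1], [[0, 0, 0], [0, 0, 0], -1]])

```text
time: 19.65
position: [0.4531, 0.277, 0.171]
orientation: [-0.407, 0.591, -0.398, 0.572]
wrist_force: [-0.0, -0.3, -3.5]
width: 0.0601
```

```bash
python3 - <<'E'
from go import *
go(shelfp(.092,.001,.06),SS,-NN)
im,st=snap("wrist","wr12")
a=quat(st["orientation"]);yy=a[:,1];g=im["color"].astype(float).mean(2)
col=g[:,225:280].mean(1);k=110+np.argmax(np.diff(col)[110:150]);print(k,col[k-3:k+4].round())
p=toplane([(255,k+.5)],im,yy,yy@(st["position"]-yy*.0174),st)[0];print("end off",a[:,0]@(p-st["position"]))
E
```

```text
t 19.65 pos [0.4531 0.277  0.171 ] turn [ 0.0055 -0.0009  0.0034] deg 1.17 shift now-axes [-0.059  0.356  0.035] target-axes [-0.055  0.357  0.029] F [-0.  -0.3 -3.5] w 0.0601
136 [ 76.  45.  46. 116. 219. 239. 241.]
end off -0.0671770025416628
```

View pics/wr12.png

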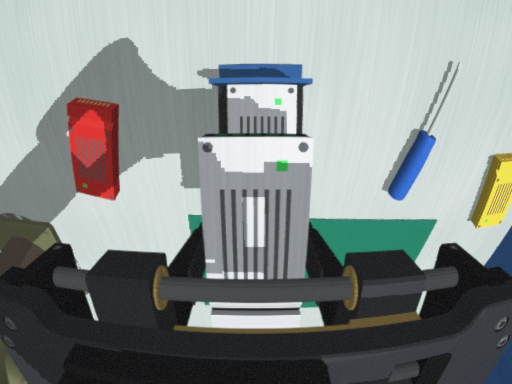

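The held module's end is at row 136. The lower module shows behind it, at columns about 227–298 and rows 83–133. I'll measure its lateral position for alignment.

```bash
python3 - <<'E'
from go import *
im,st=pickle.load(open("wr12.pkl","rb"));g=im["color"].astype(float).mean(2)
for v in [92,100,110,120]:
    r=g[v-1:v+2].mean(0);print([int(x) for x in r[218:234]],[int(x) for x in r[290:306]])
    a=218+np.argmax(np.diff(r)[218:234]);b=290+np.argmin(np.diff(r)[290:306])
    p=toplane([(a+.5,v),(b+.5,v)],im,NN,NN@(O+.022*NN),st)-O
    print(v,a,b,"t",(p@TT).round(4),"mid",(p@TT).mean().round(4),"s",(p@SS).round(4))
# held
yy=quat(st["orientation"])[:,1];zz=quat(st["orientation"])[:,2]
for v in [145,165]:
    r=g[v-1:v+2].mean(0);a=193+np.argmax(np.diff(r)[193:208]);b=304+np.argmin(np.diff(r)[304:320])
    p=toplane([(a+.5,v),(b+.5,v)],im,yy,yy@(st["position"]-yy*.0174),st)-st["position"];print("held z",(p@zz).round(4))
E
```

```text
[79, 53, 48, 49, 39, 37, 35, 39, 78, 173, 233, 232, 197, 162, 143, 143] [141, 140, 156, 191, 233, 240, 227, 103, 54, 52, 51, 54, 96, 184, 212, 216]
92 226 296 t [-0.0293  0.0314] mid 0.001 s [0.0068 0.0067]
[70, 38, 35, 33, 38, 36, 36, 36, 56, 106, 149, 153, 155, 154, 152, 152] [241, 241, 241, 240, 240, 240, 194, 86, 52, 52, 52, 59, 105, 177, 214, 219]
100 226 296 t [-0.0294  0.0314] mid 0.001 s [0.0139 0.0138]
[82, 44, 36, 35, 35, 36, 37, 34, 53, 112, 148, 153, 154, 153, 152, 152] [241, 242, 241, 240, 241, 240, 194, 89, 53, 50, 52, 54, 101, 211, 220, 221]
110 226 296 t [-0.0295  0.0316] mid 0.001 s [0.0227 0.0226]
[104, 50, 35, 35, 32, 34, 34, 35, 41, 86, 134, 150, 154, 153, 151, 151] [242, 242, 241, 240, 241, 236, 184, 81, 51, 52, 52, 69, 142, 206, 220, 217]
120 227 296 t [-0.0288  0.0317] mid 0.0015 s [0.0316 0.0314]
held z [-0.0301  0.0303]
held z [-0.0301  0.0302]
```

Emit:
move_arm(rows=[[[0.0055, -0.0009, 0.0034], [-0.03, 0.1, 0.029], -1], [[0, 0, 0], [-0.025, 0.13, 0], -1], [[0, 0, 0], [0, 0.12, 0], -1], [[0, 0, 0], [0, 0, 0], -1]])

```text
time: 20.2
position: [0.456, 0.2614, 0.1144]
orientation: [-0.414, 0.588, -0.395, 0.571]
wrist_force: [-0.4, -0.8, -2.8]
width: 0.0594
```

```bash
sed -i 's/go(shelfp(.0675,0,.0045)/go(shelfp(.0672,.001,.0275)/' f.py; python3 f.py
```

```text
t 20.2 pos [0.456  0.2614 0.1144] turn [0.0014 0.0009 0.0008] deg 0.34 shift now-axes [-0.19   0.182  0.015] target-axes [-0.19   0.183  0.013] F [-0.4 -0.8 -2.8] w 0.0594
F s,t,n -0.18420112444525014 -0.38597243518658036 -2.907224673885016 stn 0.0957 -0.001 0.055
```

Emit:
move_arm(rows=[[[0.0014, 0.0009, 0.0008], [-0.07, 0.073, 0.014], -1], [[0, 0, 0], [-0.068, 0.07, 0], -1], [[0, 0, 0], [0, 0, 0], -1]])

```text
time: 20.58
position: [0.4583, 0.2748, 0.086]
orientation: [-0.416, 0.586, -0.395, 0.572]
wrist_force: [0.2, 0.7, -2.3]
width: 0.0598
```

```bash
python3 f.py
```

```text
t 20.57 pos [0.4583 0.2748 0.086 ] turn [-0.0005 -0.0001 -0.0004] deg 0.11 shift now-axes [-0.042  0.036 -0.005] target-axes [-0.042  0.035 -0.005] F [ 0.2  0.7 -2.3] w 0.0598
F s,t,n -1.4219152797886383 0.25469988877315236 -1.9050964717357795 stn 0.0735 0.0018 0.0328
```

Underside is about 6 mm clear of the lower lid. I'll come closer, then touch the backstop.

Emit:
move_arm(rows=[[[0, 0, 0], [-0.03, 0.02, -0.004], -1], [[0, 0, 0], [0, 0, 0], -1]])

```text
time: 20.82
position: [0.4579, 0.2788, 0.0818]
orientation: [-0.417, 0.585, -0.395, 0.572]
wrist_force: [-1.3, -0.2, -3.6]
width: 0.0595
```

```bash
python3 f.py
```

```text
t 20.82 pos [0.4579 0.2788 0.0818] turn [-0.0007 -0.     -0.0005] deg 0.16 shift now-axes [-0.007  0.018 -0.004] target-axes [-0.007  0.018 -0.004] F [-1.3 -0.2 -3.6] w 0.0595
F s,t,n -1.1119837151462406 -1.3255838302597511 -3.470205855372728 stn 0.0683 0.0016 0.0302
```

Emit:
move_arm(rows=[[[-0.0007, 0, -0.0005], [-0.015, 0.012, -0.004], -1], [[0, 0, 0], [-0.005, 0.003, 0], -1]])

```text
time: 21.08
position: [0.4581, 0.2794, 0.0805]
orientation: [-0.415, 0.587, -0.394, 0.573]
wrist_force: [-1.9, -3.5, -1.2]
width: 0.0598
```

```bash
python3 f.py
```

```text
t 21.07 pos [0.4581 0.2794 0.0805] turn [-0.0004 -0.0002  0.0015] deg 0.28 shift now-axes [-0.     0.012 -0.005] target-axes [-0.     0.012 -0.005] F [-1.9 -3.5 -1.2] w 0.0598
F s,t,n 2.781307640705615 -2.069996206662674 -2.3245078130057797 stn 0.0672 0.0018 0.0293
```

Emit:
move_arm(rows=[[[-0.0004, -0.0002, 0.0015], [-0.005, 0.012, -0.005], -1], [[0, 0, 0], [0, 0, 0], -1]])

```text
time: 21.32
position: [0.4581, 0.2791, 0.0796]
orientation: [-0.416, 0.586, -0.395, 0.573]
wrist_force: [0.1, -1.3, -2.0]
width: 0.0602
```

```bash
python3 f.py
```

```text
t 21.32 pos [0.4581 0.2791 0.0796] turn [-0.0004 -0.0002  0.0001] deg 0.08 shift now-axes [-0.     0.005 -0.005] target-axes [-0.     0.005 -0.005] F [ 0.1 -1.3 -2. ] w 0.0602
F s,t,n 0.4876167895756623 0.06712439814343062 -2.3357947590913355 stn 0.0672 0.0017 0.0283
```

Emit:
move_arm(rows=[[[0, 0, 0], [-0.006, 0.014, -0.008], -1]])

```text
time: 21.45
position: [0.4578, 0.2786, 0.0782]
orientation: [-0.416, 0.586, -0.394, 0.573]
wrist_force: [2.9, -7.4, 4.4]
width: 0.0599
```

```bash
python3 f.py
```

```text
t 21.45 pos [0.4578 0.2786 0.0782] turn [-0.001  -0.0003  0.0006] deg 0.22 shift now-axes [ 0.    -0.005 -0.002] target-axes [-0.    -0.005 -0.002] F [ 2.9 -7.4  4.4] w 0.0599
F s,t,n 8.574804381816808 2.687837427079403 1.6113107039021244 stn 0.0672 0.0014 0.0268
```

Emit:
move_arm(rows=[[[-0.001, 0, 0], [-0.004, 0.006, -0.003], -1], [[0, 0, 0], [0, 0, 0], -1]])

```text
time: 21.7
position: [0.4577, 0.2785, 0.0778]
orientation: [-0.415, 0.586, -0.395, 0.573]
wrist_force: [-0.2, -4.0, -0.7]
width: 0.0599
```

```bash
python3 f.py
```

```text
t 21.7 pos [0.4577 0.2785 0.0778] turn [-0.0002 -0.0004  0.0009] deg 0.18 shift now-axes [-0.    -0.007 -0.002] target-axes [-0.    -0.007 -0.002] F [-0.2 -4.  -0.7] w 0.0599
F s,t,n 3.4860087035302887 -0.36695972818579853 -1.9675526637576233 stn 0.0672 0.0013 0.0264
```

Emit:
move_arm(rows=[[[0, 0, 0], [-0.004, 0.01, -0.002], -1]])

```text
time: 21.82
position: [0.4577, 0.2785, 0.0777]
orientation: [-0.414, 0.586, -0.394, 0.573]
wrist_force: [-2.1, -4.8, 12.7]
width: 0.0599
```

```bash
python3 f.py
```

```text
t 21.82 pos [0.4577 0.2785 0.0777] turn [-0.0003 -0.0005  0.0012] deg 0.24 shift now-axes [ 0.    -0.008 -0.002] target-axes [ 0.    -0.008 -0.002] F [-2.1 -4.8 12.7] w 0.0599
F s,t,n 8.81462358217171 -2.283021678217063 10.301112676542811 stn 0.0672 0.0013 0.0263
```

Seated firmly: 10 N on the stack and 9 N on the backstop. Releasing now and retreating straight out.

Emit:
move_arm(rows=[[[0, 0, 0], [0, 0, 0], -1], [[0, 0, 0], [0, 0, 0], 0.6], [[0, 0, 0], [0, 0, 0], 0.8], [[0, 0, 0], [0, 0, 0], 0.8]])

```text
time: 22.32
position: [0.4577, 0.2807, 0.0772]
orientation: [-0.416, 0.585, -0.395, 0.573]
wrist_force: [0.8, 1.4, -0.5]
width: 0.0829
```

```bash
python3 f.py
```

```text
t 22.32 pos [0.4577 0.2807 0.0772] turn [-0.0007 -0.0005 -0.0005] deg 0.18 shift now-axes [ 0.015 -0.006 -0.003] target-axes [ 0.015 -0.006 -0.003] F [ 0.8  1.4 -0.5] w 0.0829
F s,t,n -1.4763935442129323 0.8499494530609043 -0.02097474207671465 stn 0.0649 0.0014 0.0266
```

Emit:
move_arm(rows=[[[0, 0, 0], [0.01, -0.1, 0], 0.8], [[0, 0, 0], [0, -0.3, 0], 1], [[0, 0, 0], [0, -0.3, 0], 1], [[0, 0, 0], [0, -0.25, 0], 1], [[0, 0, 0], [0, 0, 0], 1]])

```text
time: 22.95
position: [0.4558, 0.3308, 0.2195]
orientation: [-0.418, 0.584, -0.396, 0.572]
wrist_force: [-0.2, -0.3, 0.3]
width: 0.0953
```

```bash
python3 - <<'E'
from go import *
im,st=snap("wrist","wr13");s2,_=snap("scene","sc13");t2,_=snap("top","tp13")
cv2.imwrite("pics/c13.png",np.hstack([cv2.resize(im["color"][40:280,140:390,::-1],(390,375)),cv2.resize(s2["color"][105:180,240:318,::-1],(390,375),interpolation=cv2.INTER_CUBIC)]))
go(shelfp(.1,0,.2),SS,-NN)
E
```

```text
t 23.1 pos [0.4537 0.3282 0.2138] turn [ 0.0011 -0.0001  0.0001] deg 0.2 shift now-axes [ 0.221 -0.191  0.006] target-axes [ 0.221 -0.192  0.007] F [-0.5 -0.   0. ] w 0.0951
```

View pics/c13.png

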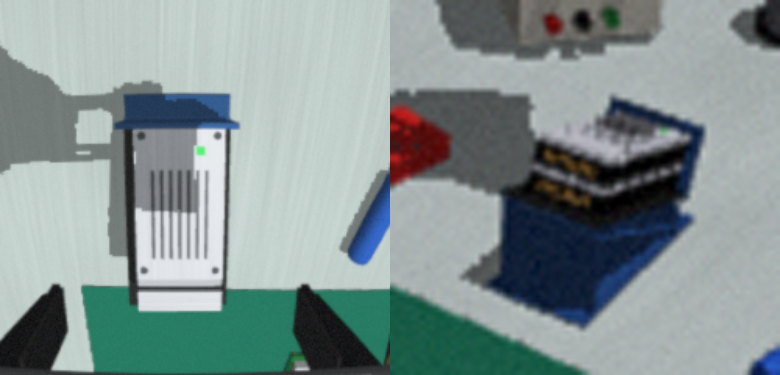

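Both modules look stacked squarely against the backstop. A numeric check of the end positions comes next.

```bash
python3 - <<'E'
from go import *
im,st=pickle.load(open("wr13.pkl","rb"))
cv2.imwrite("pics/c14.png",np.hstack([cv2.resize(im["color"][100:150,200:300,::-1],(800,400),interpolation=cv2.INTER_NEAREST)]))
cv2.imwrite("pics/c15.png",np.hstack([cv2.resize(im["color"][205:265,200:320,::-1],(800,400),interpolation=cv2.INTER_NEAREST)]))
for nm,p in [("edge",shelfp(0,0,.052)),("end0 top",shelfp(0,0,.044)),("nose top",shelfp(.13,0,.044)),("nose low",shelfp(.13,0,.022)),("shelf end",shelfp(.146,0,0)),("topL",shelfp(.065,-.029,.044)),("topR",shelfp(.065,.031,.044))]: print(nm,project(p,im,st).round(1))
g=im["color"].astype(float).mean(2);col=g[:,240:270].mean(1);print(col[115:135].round().tolist(),col[230:250].round().tolist())
# depth of the lid across scene/top cams: plane normal
t2,_=pickle.load(open("tp13.pkl","rb"));uv=[(u,v) for u in range(150,184) for v in range(209,225)]
uv=np.array(uv);d=t2["depth"][uv[:,1],uv[:,0]];P=(rays(uv,t2)*d[:,None])@t2["pose"][:3,:3].T+t2["pose"][:3,3]-O
s=P@SS;n=P@NN;t=P@TT;k=(d>0)&(s>.01)&(s<.12)&(abs(t)<.022);A=np.c_[s,t,np.ones(len(s))][k];co=np.linalg.lstsq(A,n[k],rcond=None)[0];print("lid n fit",co,np.std(n[k]-A@co),k.sum())
E
```

```text
edge [[253.1 121.7]]
end0 top [[253.1 121.3]]
nose top [[253.5 238.3]]
nose low [[253.5 230.3]]
shelf end [[253.5 234.6]]
topL [[226.  182.9]]
topR [[282.4 182.8]]
[63.0, 55.0, 50.0, 58.0, 65.0, 69.0, 79.0, 116.0, 149.0, 152.0, 152.0, 152.0, 152.0, 152.0, 151.0, 151.0, 151.0, 152.0, 152.0, 148.0] [226.0, 225.0, 225.0, 225.0, 229.0, 227.0, 223.0, 226.0, 219.0, 129.0, 90.0, 88.0, 88.0, 88.0, 88.0, 88.0, 88.0, 88.0, 88.0, 88.0]
lid n fit [-0.02100801  0.00518381  0.04530766] 0.002423888216110995 288
```

View pics/c14.png

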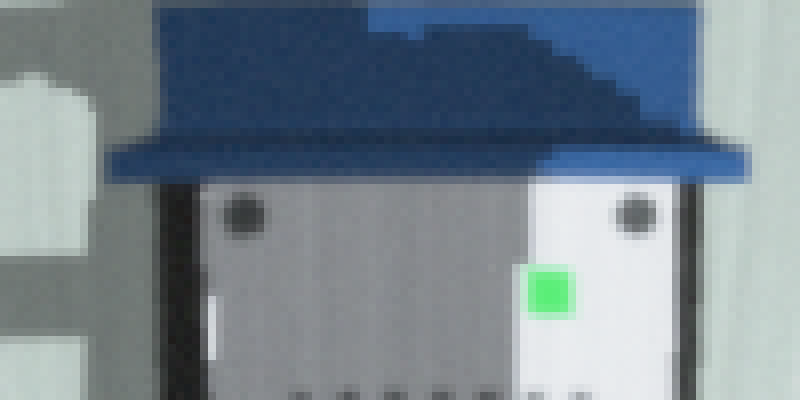

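View pics/c15.png

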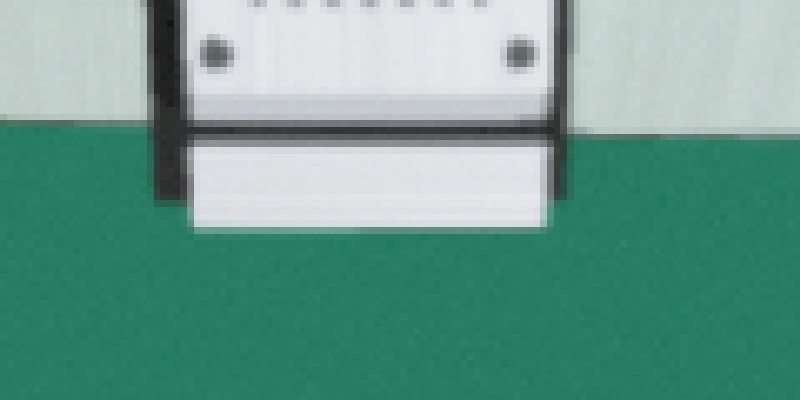

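View pics/tp13.png

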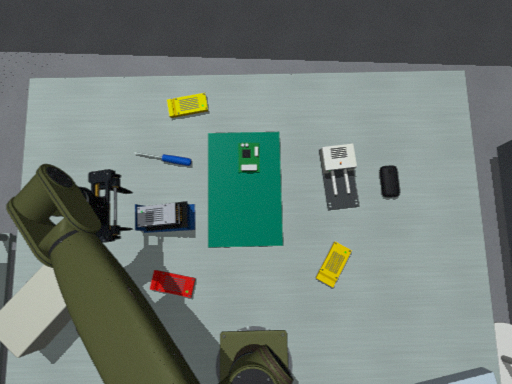

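The top module's nose is at row 238.8 against 238.3 expected, and no gap shows at the backstop. I'll check the lower module in the scene and top views, with the expected corners overlaid.

```bash
python3 - <<'E'
from go import *
out=[]
for nm,(x,y,w,h) in [("sc13",(255,115,56,56)),("tp13",(130,195,70,45))]:
    im,_=pickle.load(open(nm+".pkl","rb"));k=400/w
    a=cv2.resize(im["color"][y:y+h,x:x+w,::-1],(400,int(h*k)),interpolation=cv2.INTER_CUBIC)
    for s in (0,.13):
        for t in (-.029,.031):
            for n in (0,.022,.044):
                u=(project(shelfp(s,t,n),im)[0]+.5-[x,y])*k;cv2.circle(a,(int(u[0]),int(u[1])),3,(0,0,255) if n!=.022 else (0,255,255),1)
    b=np.zeros((400,400,3),np.uint8);b[:a.shape[0]]=a[:400];out.append(b)
cv2.imwrite("pics/c16.png",np.hstack(out))
E
```

```text
(no output)
```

View pics/c16.png

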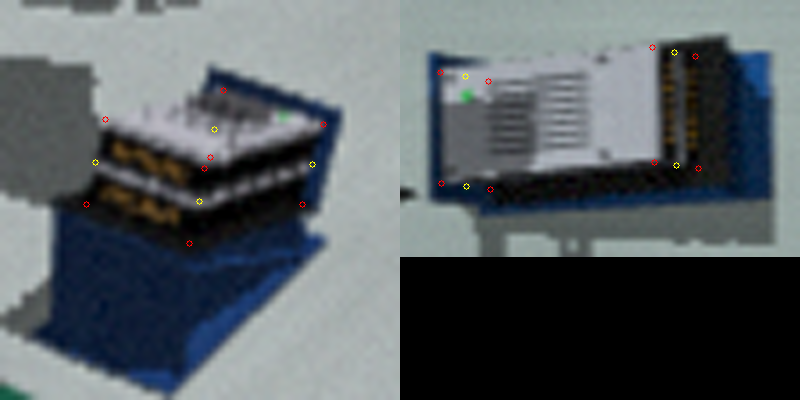

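Emit:
move_arm(rows=[[[0, 0, 0], [0.3, 0, 0], 1], [[0, 0, 0], [0.35, 0, 0], 1], [[0, 0, 0], [0.35, 0, 0], 1], [[0, 0, 0], [0.35, 0, 0], 1], [[0, 0, 0], [0, 0, 0], 1]])

```text
time: 23.72
position: [0.4562, 0.1296, 0.274]
orientation: [-0.408, 0.594, -0.397, 0.568]
wrist_force: [0.5, 0.3, -1.2]
width: 0.095
```

```bash
python3 - <<'E'
from go import *
im,st=snap("wrist","wr17");go(shelfp(.28,0,.2),SS,-NN)
P=[shelfp(.13,t,n) for n in (.044,.022,0) for t in (-.029,.031)]+[shelfp(.146,-.04,0),shelfp(.146,.04,0)]
uv=project(np.array(P),im,st);print(uv.round(1).tolist())
c=uv.mean(0).astype(int);x,y=c[0]-60,max(c[1]-45,0);print(x,y)
a=cv2.resize(im["color"][y:y+90,x:x+120,::-1],(800,600),interpolation=cv2.INTER_NEAREST);k=800/120
for q in uv: cv2.circle(a,(int((q[0]+.5-x)*k),int((q[1]+.5-y)*k)),3,(0,0,255),-1)
cv2.imwrite("pics/c17.png",a)
E
```

```text
t 23.77 pos [0.4558 0.1306 0.2727] turn [0.0069 0.0025 0.0031] deg 1.44 shift now-axes [ 0.052 -0.273  0.032] target-axes [ 0.049 -0.273  0.039] F [-1.2  0.1 -0.3] w 0.095
[[233.3, 40.8], [296.9, 41.6], [235.2, 44.9], [294.4, 45.6], [237.0, 48.4], [292.2, 49.1], [226.8, 62.7], [300.3, 63.5]]
204 4
```

View pics/c17.png

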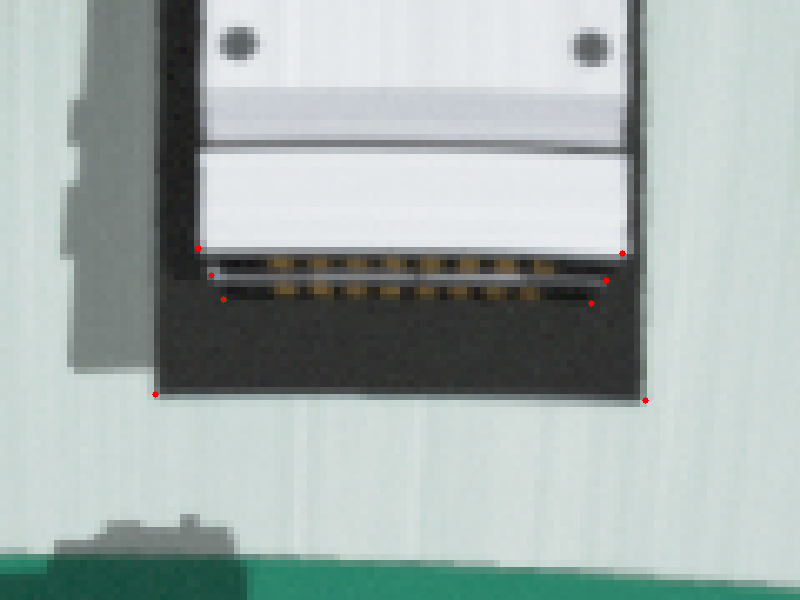

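Both noses, shelf edge and expected corners agree within a pixel (about 1 mm), so both modules touch the backstop and sit square. The arm is clear, and I'm handing in.

```bash
python3 -c "
from station import *
print(job_done(), sense()['time'])"
```

```text
the job is handed in; nothing more can be done
the job is handed in; nothing more can be done
```

Both modules are stacked on the blue rack, and I handed the job in after about 24 s of the 64 s allowed.

**What I did:** I gripped the dock module and pressed it about 10 mm in, with a wrist force of about 17 N. I then opened the fingers; it sprang out 17 mm and I drew it clear. I set it on the shelf, felt it touch the backstop, and stacked the mat module on top the same way. Both lie lid up, with the end opposite the connector nose against the backstop.

**Last checks:**
- **Fit:** Both noses lie within about 1 px (about 1 mm) of where a module touching the backstop should end.
- **Alignment:** The two modules line up sideways to within about 1 mm, and about 9 mm of shelf shows on each side. They look flat in the pictures.
- **Set-down force:** Contact forces at set-down stayed at about 17 N or less.
- **Bystanders:** The board, screwdriver and mouse look unmoved in the final top view.

**Weak or disagreeing checks:**
- **Latch:** I judged its release from the pin looking slightly raised and the module springing out; I did not measure the pin's travel.
- **Lid flatness:** The rough fit from the top camera's depth showed about 1.2 degrees of tilt on the upper lid. That fit was too noisy (2.4 mm) to count, and the closer pictures did not support it.

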